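Load an impedance station with electrode slides, clamp them and close the hood

TASK

Put every electrode slide from the blue mat into a socket of the impedance station (any socket, one slide each): raise that socket's clamp lever, lay the slide fully home and flat with its bare contact tail under the lever, and swing the lever fully shut. When all slides are clamped and all three levers are down, also those of empty sockets, close the clear hood flush on the base; leave the other things on the bench where they are.

Things in the scene. Friction and masses are not known exactly. Their poses are not given: they have to be found in the camera images.
- slide1: chamber slide with electrodes, mm; two or three are there (absent: None). Grey plate 76 (x) x 26 (y) x 4, on it a well block with lid, 56 x 25, from x = -18 to +38, its top 15.5 above the underside. The -x end (x = -38 to -18) is the bare contact tail with five gold strips. Origin: centre of the underside, z up. 35 g. Grasp across the well block's 25, near x = +10
- slide2: chamber slide with electrodes, mm; two or three are there (absent: None). Grey plate 76 (x) x 26 (y) x 4, on it a well block with lid, 56 x 25, from x = -18 to +38, its top 15.5 above the underside. The -x end (x = -38 to -18) is the bare contact tail with five gold strips. Origin: centre of the underside, z up. 35 g. Grasp across the well block's 25, near x = +10
- slide3: chamber slide with electrodes, mm; two or three are there (absent: None). Grey plate 76 (x) x 26 (y) x 4, on it a well block with lid, 56 x 25, from x = -18 to +38, its top 15.5 above the underside. The -x end (x = -38 to -18) is the bare contact tail with five gold strips. Origin: centre of the underside, z up. 35 g. Grasp across the well block's 25, near x = +10
- station: impedance station, fixed, mm: white base, flat deck 30 above the bench, rim 6 higher round it. Origin: on the bench below the deck; x points away from the robot to the hood's hinge side, y along the row of three sockets, z up. The base reaches x = -85 to +75, y = -108 to +108; socket centres lie 64 apart at x = 0
- socket1 (a point): centre of socket 1's pocket floor, on the deck at station y = -64 mm, axes as the station's. A slide at home lies flat here, origin at this point, tail to -x, with 2 mm play all round. Side guides 9 mm high leave x = -14 to +28 open for fingers; end stops 5 mm high
- lever1 (a joint): clamp lever of socket 1, rad: 0 shut (lying along +x over the pocket, its contact head 1 mm above the tail of a slide at home) to 1.9 open (leaning past upright to -x). Stiff hinge: stays where left; some 1 N at the grip moves it. Axis along station y, 52 mm to -x of the socket point and 20 mm above the deck
- lever1_grip (a point): middle of the lever's black cross grip: a bar 34 mm long along station y, 9 x 9 mm, 50 mm from the lever's axis; lever shut, it is 22 mm above the deck, over the well block's lid. Can be pinched by its ends at any angle
- socket2 (a point): centre of socket 2's pocket floor, on the deck at station y = 0 mm, axes as the station's. A slide at home lies flat here, origin at this point, tail to -x, with 2 mm play all round. Side guides 9 mm high leave x = -14 to +28 open for fingers; end stops 5 mm high
- lever2 (a joint): clamp lever of socket 2, rad: 0 shut (lying along +x over the pocket, its contact head 1 mm above the tail of a slide at home) to 1.9 open (leaning past upright to -x). Stiff hinge: stays where left; some 1 N at the grip moves it. Axis along station y, 52 mm to -x of the socket point and 20 mm above the deck
- lever2_grip (a point): middle of the lever's black cross grip: a bar 34 mm long along station y, 9 x 9 mm, 50 mm from the lever's axis; lever shut, it is 22 mm above the deck, over the well block's lid. Can be pinched by its ends at any angle
- socket3 (a point): centre of socket 3's pocket floor, on the deck at station y = 64 mm, axes as the station's. A slide at home lies flat here, origin at this point, tail to -x, with 2 mm play all round. Side guides 9 mm high leave x = -14 to +28 open for fingers; end stops 5 mm high
- lever3 (a joint): clamp lever of socket 3, rad: 0 shut (lying along +x over the pocket, its contact head 1 mm above the tail of a slide at home) to 1.9 open (leaning past upright to -x). Stiff hinge: stays where left; some 1 N at the grip moves it. Axis along station y, 52 mm to -x of the socket point and 20 mm above the deck
- lever3_grip (a point): middle of the lever's black cross grip: a bar 34 mm long along station y, 9 x 9 mm, 50 mm from the lever's axis; lever shut, it is 22 mm above the deck, over the well block's lid. Can be pinched by its ends at any angle
- hood (a joint): clear hinged hood, rad: 0 shut (lower edge flush on the base's rim) to 1.95 leaning back wide open. 160 mm deep, 216 wide, 32 high. Stiff hinge: it stays where left; 2 to 4 N at the tab moves it
- hood_hinge (a point): middle of the hood's hinge axis, which runs along station y at station x = +75, z = 36 mm
- hood_tab (a point): middle of the pull tab on the hood's free edge, 180 mm from the hinge axis: a tongue 36 mm wide along station y, 34 long, 8 thick; hood shut, it sticks out level in front of the base, 44 mm above the bench. Can be pinched across its 36 mm at any hood angle
- mat: thin blue bench mat, 230 x 330 x 2 mm, fixed, on which the slides lie; origin at the centre of its underside
- marker: permanent marker lying on the bench, 135 long and 13 thick, origin under its middle (mm). Bystander: leave alone
- medium_bottle: closed glass bottle, 68 across and 140 high, standing; origin at the centre of its underside (mm). Bystander: leave alone
- dish: closed culture dish, 88 across and 13 high; origin at the centre of its underside (mm). Bystander: leave alone
- tip_box: pipette-tip box, 120 x 83 and 56 high; origin at the centre of its underside (mm). Bystander: leave alone
- tube_rack: small rack of capped tubes, 110 x 55 and 44 high; origin at the centre of its underside (mm). Bystander: leave alone
- timer: bench timer, 65 x 65 and 18 high; origin at the centre of its underside (mm). Bystander: leave alone
There are look-alikes about, which are no part of the job. Leave any green look-alike of the slide2 alone. Leave any green look-alike of the slide1 alone.

How it is judged:
On the way, in this order (a step that is already met when the one before it is completed fails the run):
1. every slide lies home in a socket, tail under the lever, and all three levers are shut (((x of slide1 in the frame of socket1 between -0.005 and 0.005 m and y of slide1 in the frame of socket1 between -0.005 and 0.005 m and z of slide1 in the frame of socket1 between -0.004 and 0.003 m and angle between slide1's own z axis and vertical below 0.08 rad and x of hood_hinge in the frame of slide1 above 0.03 m) or (x of slide1 in the frame of socket2 between -0.005 and 0.005 m and y of slide1 in the frame of socket2 between -0.005 and 0.005 m and z of slide1 in the frame of socket2 between -0.004 and 0.003 m and angle between slide1's own z axis and vertical below 0.08 rad and x of hood_hinge in the frame of slide1 above 0.03 m) or (x of slide1 in the frame of socket3 between -0.005 and 0.005 m and y of slide1 in the frame of socket3 between -0.005 and 0.005 m and z of slide1 in the frame of socket3 between -0.004 and 0.003 m and angle between slide1's own z axis and vertical below 0.08 rad and x of hood_hinge in the frame of slide1 above 0.03 m)) and ((x of slide2 in the frame of socket1 between -0.005 and 0.005 m and y of slide2 in the frame of socket1 between -0.005 and 0.005 m and z of slide2 in the frame of socket1 between -0.004 and 0.003 m and angle between slide2's own z axis and vertical below 0.08 rad and x of hood_hinge in the frame of slide2 above 0.03 m) or (x of slide2 in the frame of socket2 between -0.005 and 0.005 m and y of slide2 in the frame of socket2 between -0.005 and 0.005 m and z of slide2 in the frame of socket2 between -0.004 and 0.003 m and angle between slide2's own z axis and vertical below 0.08 rad and x of hood_hinge in the frame of slide2 above 0.03 m) or (x of slide2 in the frame of socket3 between -0.005 and 0.005 m and y of slide2 in the frame of socket3 between -0.005 and 0.005 m and z of slide2 in the frame of socket3 between -0.004 and 0.003 m and angle between slide2's own z axis and vertical below 0.08 rad and x of hood_hinge in the frame of slide2 above 0.03 m)) and ((x of slide3 in the frame of socket1 between -0.005 and 0.005 m and y of slide3 in the frame of socket1 between -0.005 and 0.005 m and z of slide3 in the frame of socket1 between -0.004 and 0.003 m and angle between slide3's own z axis and vertical below 0.08 rad and x of hood_hinge in the frame of slide3 above 0.03 m) or (x of slide3 in the frame of socket2 between -0.005 and 0.005 m and y of slide3 in the frame of socket2 between -0.005 and 0.005 m and z of slide3 in the frame of socket2 between -0.004 and 0.003 m and angle between slide3's own z axis and vertical below 0.08 rad and x of hood_hinge in the frame of slide3 above 0.03 m) or (x of slide3 in the frame of socket3 between -0.005 and 0.005 m and y of slide3 in the frame of socket3 between -0.005 and 0.005 m and z of slide3 in the frame of socket3 between -0.004 and 0.003 m and angle between slide3's own z axis and vertical below 0.08 rad and x of hood_hinge in the frame of slide3 above 0.03 m)) and value of joint each of lever1, lever2, lever3 below 0.06 rad), for 0.2 s.
2. the hood is shut (value of joint hood below 0.03 rad), for 0.2 s.
At the end, for the whole second after the job is handed in: every slide present lies flat in a socket (its centre within 5 mm of the pocket's, on the deck within 3 mm, contact tail under the lever), all three levers are within 0.06 rad of shut, the hood is within 0.03 rad of shut, and nothing moves (all of step 1 and value of joint hood below 0.03 rad and linear speed of each of slide1, slide2, slide3 below 0.02 m/s); the robot touches nothing.
It fails at once if a bystander (marker, bottle, dish, tip box, tube rack or timer) is moved by more than 4 cm (distance of any of marker, medium_bottle, dish, tip_box, tube_rack, timer from where it was at the start of the episode above 0.04 m).
Of slide1, slide2, slide3 only 2 to 3 are there at a start; the rules pass over those that are not, and their reading is None.
At some moment in a run one of slide1, slide2, slide3 may be knocked a few centimetres aside while the robot is not near it.
Once in a run the grip may slacken for a moment while it holds something.
It also fails if it takes over 210 s, if anything falls off the work surface, if the arm or the gripper's body presses on something with over 40 N, if the wrist force passes 120 N, or if a joint passes its speed limit or range.

ROBOT

A 6-joint arm with a two-finger parallel gripper is mounted at the origin on the work surface. World frame = base frame: x ahead of the robot, y to its left, z up, the work surface at z = 0. Lengths are in m, angles in rad, forces in N, time in s.
With the tool pointing down it reaches from about 0.25 to 0.775 m from the base axis. Payload 4 kg.
Tool frame: the origin (TCP) lies midway between the tips of the shut fingers; the grasp point (between the pads) lies 19 mm behind it (arm.tcp_to_grasp is the distance from the TCP to the grasp point, in m); z points along the fingers, y is the line along which they close (so a half turn about z gives the same grasp; the last joint's range is limited). The gripper opens to 85 mm and grips with 20 to 120 N. Pads are 22 mm wide; open, the fingers measure 114 mm over their backs; the gripper's body (76 mm by 85 mm) begins 54 mm behind the grasp point. The pads swing forward as they close: fully open they stand 13 mm farther back than shut.
Start: joints at [-1.21, 0.087, 1.371, -0, 1.684, -0.103], TCP at [0.246, -0.492, 0.231] pointing down, gripper open.
Joint ranges: [-3.1, 3.1], [-0.76, 2.03], [0.27, 2.55], [-1.08, 4.22], [0.17, 2.65], [-2.57, 2.57]. Speed limits (rad/s): [2.79, 2.79, 3.14, 3.14, 3.14, 3.14].

INTERFACE

Orientations are given as a unit quaternion [x, y, z, w].
In Python, from rig import monitor, eyes, close_job, finder, arm gives the robot as it stands.
- The arm moves only by the tool arm_command, never from a script. Its argument "rows" is text: rows parted by semicolons, each of 6 numbers parted by spaces: the shift along the world's x, y, z in units of 0.1 m (1.0 is 0.1 m), then the turn, a rotation vector about the world's x, y, z in units of 2 pi rad (1.0 is 2 pi rad). In form: dx dy dz ax ay az; .... A call has exactly 10 rows; each row is the pose to reach, as a shift and turn from the pose commanded when the call began, turning the shorter way round; what a row does not reach only later rows make up. A row lasts 1/10 s, in which the tool goes at most 50 mm and 8.59 degrees, less where a joint would pass 70% of its speed; a pose out of reach is approached as far as the arm can. A call with a number of a shift or a turn outside -1 to 1 is refused whole. A call with a gripper value outside its range is refused whole. "claw" is the opening, from -1 (shut) to 1 (fully open), set as the call begins (left out, the last holds). The fingers move at their own pace and stop on an object; "squeeze" is the grip in N (left out, the last holds). Time passes only in rows, so rows that repeat a pose let the fingers close, or fill a call up. It gives the time, the measured TCP pose, the force, the opening and the grip force at its end, in the units of the state.
- monitor.get_obs(): the state, without advancing time (a new reading comes with each control period).
- eyes.snapshot(name): name is "scene" or "top" or "wrist"; returns (picture, depth): 384x512x3 uint8, red, green, blue; 384x512 float32, m along the optical axis (not along the pixel's ray), 0 where there is no reading.
- eyes.camera_info(name): a dict with "fovy" (degrees; the focal length in pixels is half the picture's height over the tangent of half this angle, whatever the lens; pixels are square), "cx", "cy" (the principal point, pixels), "rvec" (rotation vector, rad) and "tvec" (3), from world to camera coordinates, as OpenCV has them. Camera axes: x right, y down, z forward; pixel columns grow to the right and rows downward; lengths in m; the calibration is good to about 2 mm. A picture is of the moment at which its call begins: read the wrist's pose just before it. camera_info takes no time and is no camera call; for the wrist camera it gives the pose at the moment of the call.
- close_job(): hands the job in; it is judged then, once.
Trained networks look in the newest picture that a camera, given by its name, has taken for a name from the list of things; names that differ only in an ending like _2 or _b are one class to them, and where a whole thing is asked for, a point or a joint stands for the part that bears it (a point fixed in the world has none). Each returns a list of dicts, best first, with "confidence" (0 to 1); they miss things now and then, are a little off and sometimes report something else, mostly with a low value. They report only what shows in the picture. A call takes as long as a camera call. They do not tell look-alikes from the thing itself.
- finder.search_frame(camera, label): "pixel" ([column, row] in pixels, amid what is visible of it).
- finder.trace(camera, label): "region" (384x512 bool, what is visible of it) and "pixel" ([column, row] in pixels, amid what is visible of it).
The state is a dict: "clock": time; "joint_pos": joint angles; "qd": joint speeds; "effort": joint torques, N m; "eef_pos": TCP position; "eef_rot": TCP orientation; "wrist_force": force on the tool from outside, world axes, zero at the start; "wrist_torque": the same for the moment, N m; "opening": finger opening in m; "finger_force": force on a finger pad.
Only numpy, scipy, OpenCV 4.12 (cv2) and the standard library are available. Lean on these libraries where they do the work, as an engineer would, in place of code of your own. Each camera call takes 0.05 s, during which the arm holds its last target. There are 200 camera calls.

## Working session

There is one attempt and no reset: what is moved stays moved. The work goes in short steps, Python scripts to look and compute and a tool call to move; the robot and the scene stay as the last step left them, time stands still between calls to the robot, and variables do not carry over. Pictures are saved under pics/ and viewed, at most 14 in all, crops included, and the job is handed in when it is done.

Besides the shell and the picture viewer there is one more tool, called after "Call:" as a command line: name --argument value ..., lists and objects as JSON in quotes. arm_command: Moves the arm, as the interface text tells. Its arguments: {"type":"object","properties":{"rows":{"type":"string"},"claw":{"type":"number"},"squeeze":{"type":"number"}},"required":["rows"]}

```bash
mkdir -p pics; ls; cat > h.py <<'E'
import numpy as np, cv2
from scipy.spatial.transform import Rotation as R
from rig import monitor, eyes, close_job, finder, arm
def snap(n,f=None):
    ci=eyes.camera_info(n); p,d=eyes.snapshot(n)
    if f: cv2.imwrite('pics/'+f,cv2.cvtColor(p,cv2.COLOR_RGB2BGR))
    return p,d,ci
def world(d,ci):
    h,w=d.shape; f=h/2/np.tan(np.radians(ci['fovy'])/2)
    v,u=np.mgrid[:h,:w]; c=np.stack([(u-ci['cx'])/f*d,(v-ci['cy'])/f*d,d],-1)
    M=cv2.Rodrigues(np.array(ci['rvec'],float))[0]
    W=(c-np.array(ci['tvec']).ravel())@M
    W[d==0]=np.nan
    return W
def proj(P,ci,h=384):
    f=h/2/np.tan(np.radians(ci['fovy'])/2)
    M=cv2.Rodrigues(np.array(ci['rvec'],float))[0]
    c=np.atleast_2d(P)@M.T+np.array(ci['tvec']).ravel()
    return c[:,:2]/c[:,2:]*f+[ci['cx'],ci['cy']]
E
python3 - <<'E'
from h import *
for n in('top','scene'):
    p,d,ci=snap(n,n+'0.png'); print(n,ci)
    W=world(d,ci); np.savez(n+'0.npz',p=p,W=W)
    for l in('slide1','station','lever1_grip','hood_tab','mat'):
        for r in finder.trace(n,l)[:6]:
            m=r['region']; print(l,round(r['confidence'],2),np.round(r['pixel']),m.sum(),np.round(np.nanmedian(W[m],0),3))
print(monitor.get_obs())
E
```

```text
pics
top {'fovy': 48.21824891437076, 'cx': 254.46091590722236, 'cy': 188.1923565472638, 'rvec': array([ 2.14311684, -2.13641558,  0.10512816]), 'tvec': array([-0.01711434,  0.56414499,  1.13718773])}
slide1 0.87 [379. 225.] 304 [ 0.474 -0.351  0.015]
slide1 0.81 [253. 221.] 256 [ 0.479 -0.011  0.013]
slide1 0.8 [306. 208.] 253 [ 0.512 -0.146  0.015]
slide1 0.74 [338. 216.] 284 [ 0.49  -0.247  0.014]
slide1 0.73 [432. 221.] 254 [ 0.478 -0.503  0.012]
slide1 0.39 [183. 173.] 7854 [0.607 0.178 0.035]
station 0.7 [182. 171.] 7794 [0.607 0.178 0.035]
lever1_grip 0.52 [204. 202.] 141 [0.527 0.119 0.056]
hood_tab 0.6 [112. 154.] 525 [0.656 0.388 0.019]
hood_tab 0.4 [177. 144.] 3131 [0.67  0.178 0.099]
hood_tab 0.22 [184. 172.] 7848 [0.607 0.178 0.035]
mat 0.62 [340. 220.] 8811 [ 0.485 -0.259  0.003]
scene {'fovy': 51.40656981183274, 'cx': 250.84616765989824, 'cy': 191.75430607213542, 'rvec': array([ 1.87998235,  1.39786412, -0.64361813]), 'tvec': array([-0.11096163, -0.28530384,  1.70977926])}
slide1 0.7 [153. 211.] 167 [ 0.485 -0.357  0.015]
slide1 0.64 [106. 218.] 135 [ 0.482 -0.505  0.01
[... 254 characters left out ...]
38]
{'clock': 0.6, 'joint_pos': array([-1.21007974e+00,  8.71719975e-02,  1.37067931e+00,  9.73510045e-06,
        1.68356785e+00, -1.03077589e-01]), 'qd': array([ 0.00011924,  0.00051533, -0.00032076,  0.00025379, -0.0009001 ,
        0.00021253]), 'effort': array([-4.17767587e-04, -3.51450098e+01, -3.13266778e+01, -1.97098161e-04,
        2.37399236e-04,  8.33252187e-06]), 'eef_pos': array([ 0.24606071, -0.4919243 ,  0.23136671]), 'eef_rot': array([9.73232020e-01, 2.29824777e-01, 1.59405633e-05, 8.54086819e-05]), 'wrist_force': array([ 0.41220253,  0.62191372, -0.35273525]), 'wrist_torque': array([-0.00977721,  0.01448465, -0.00952327]), 'finger_force': 0.0, 'opening': 0.08561839651767739}
```

```bash
python3 - <<'E'
import cv2
a=cv2.imread('pics/top0.png'); cv2.imwrite('pics/topA.png',cv2.resize(a[90:290,80:480],(800,400),interpolation=cv2.INTER_CUBIC))
a=cv2.imread('pics/scene0.png'); cv2.imwrite('pics/scA.png',cv2.resize(a[80:300,60:460],(800,440),interpolation=cv2.INTER_CUBIC))
E
```

```text
(no output)
```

View pics/topA.png

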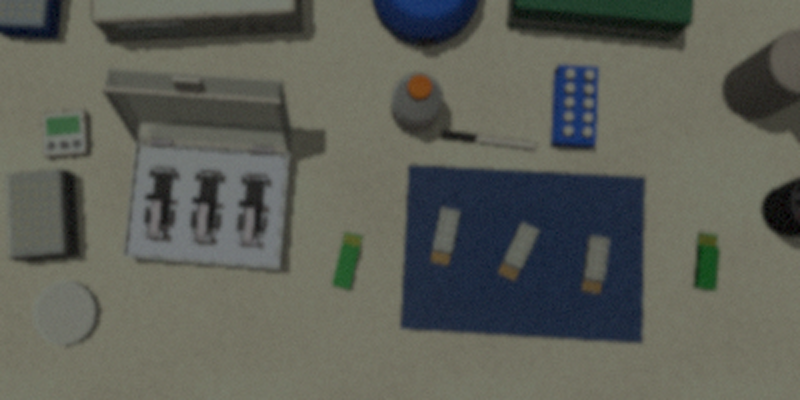

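View pics/scA.png

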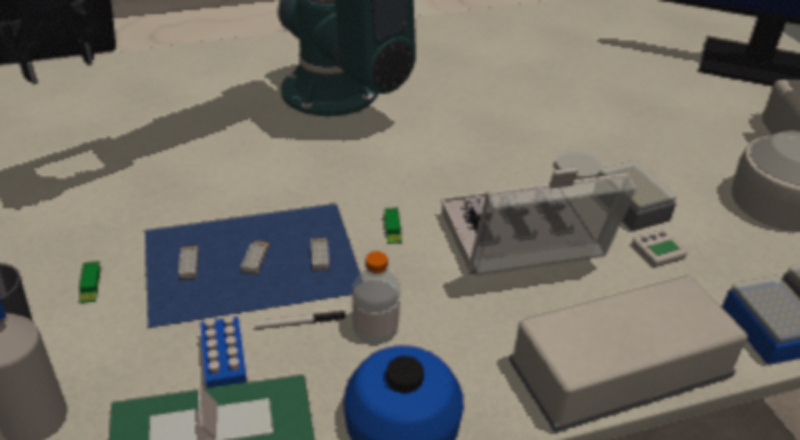

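The three white slides with gold tails on the blue mat are at top-camera pixels (302,208), (338,216) and (378,222). The green look-alikes are off the mat at (253,221) and (433,221). All three levers look shut and the hood is open. I'll choose the white ones and check them with the wrist camera.

```bash
cat >> h.py <<'E'
def plane(px,ci,z,h=384):
    f=h/2/np.tan(np.radians(ci['fovy'])/2)
    M=cv2.Rodrigues(np.array(ci['rvec'],float))[0]; t=np.array(ci['tvec']).ravel()
    o=-M.T@t; px=np.atleast_2d(px).astype(float)
    r=np.c_[(px-[ci['cx'],ci['cy']])/f,np.ones(len(px))]@M
    return o+r*((z-o[2])/r[:,2])[:,None]
def slides(cam,p,d,ci,zt=0.0175):
    """white slides: origin xy, yaw of +x"""
    W=world(d,ci); out=[]
    hsv=cv2.cvtColor(p,cv2.COLOR_RGB2HSV)
    for r in finder.trace(cam,'slide1'):
        m=r['region']
        if m.sum()<60 or m.sum()>30000: continue
        g=m&(hsv[...,0]>40)&(hsv[...,0]<85)&(hsv[...,1]>90)
        if g.sum()>.3*m.sum(): continue
        gold=m&(hsv[...,0]>8)&(hsv[...,0]<35)&(hsv[...,1]>70)
        lid=m&(W[...,2]>zt-.006)&~gold
        if lid.sum()<30: continue
        v,u=np.nonzero(lid); P=plane(np.c_[u,v],ci,zt)[:,:2]
        (c,s,a)=cv2.minAreaRect((P*1000).astype(np.float32))
        if s[0]<s[1]: a+=90
        a=np.radians(a); x=np.array([np.cos(a),np.sin(a)]); c=np.array(c)/1000
        gx=np.nan
        if gold.sum():
            v,u=np.nonzero(gold); gx=plane(np.c_[u,v],ci,zt-.0115)[:,:2].mean(0)
            if (gx-c)@x>0: x=-x
        out.append(dict(conf=round(r['confidence'],2),o=np.round(c-.01*x,4),yaw=round(np.degrees(np.arctan2(x[1],x[0])),1),size=np.round(np.sort(s),1),ngold=int(gold.sum()),z=np.nanmedian(W[lid][:,2]).round(4),px=np.round(r['pixel'])))
    return out
E
python3 - <<'E'
from h import *
p,d,ci=snap('top')
for s in slides('top',p,d,ci): print(s)
ci=eyes.camera_info('wrist'); M=cv2.Rodrigues(ci['rvec'])[0]; print('cam',-M.T@ci['tvec'],M,ci['fovy'])
W=world(d,ci:=eyes.camera_info('top'))
# station: trace, points near rim z
r=finder.trace('top','station')[0]['region']; 
for lo,hi in((.026,.034),(.034,.04)):
    m=r&(W[...,2]>lo)&(W[...,2]<hi); v,u=np.nonzero(m); P=plane(np.c_[u,v],ci,.036)[:,:2]*1000
    print(m.sum(),cv2.minAreaRect(P.astype(np.float32)))
for l in('lever1_grip','lever1','hood_tab'):
  for q in finder.search_frame('top',l)[:4]: print(l,q,np.round(W[int(q['pixel'][1]),int(q['pixel'][0])],3))
E
```

```text
{'conf': 0.81, 'o': array([ 0.4732, -0.35  ]), 'yaw': np.float64(-11.2), 'size': array([26.1, 58.1]), 'ngold': 37, 'z': np.float64(0.0158), 'px': array([377., 221.])}
{'conf': 0.79, 'o': array([ 0.5106, -0.1462]), 'yaw': np.float64(-11.8), 'size': array([24.8, 58.6]), 'ngold': 42, 'z': np.float64(0.0164), 'px': array([305., 209.])}
{'conf': 0.65, 'o': array([ 0.4876, -0.2454]), 'yaw': np.float64(-25.5), 'size': array([25.3, 63. ]), 'ngold': 39, 'z': np.float64(0.0164), 'px': array([340., 217.])}
cam [ 0.30692677 -0.46120963  0.374604  ] [[ 4.48045188e-01 -8.94010457e-01 -9.01446225e-04]
 [-8.61230040e-01 -4.31886949e-01  2.67874002e-01]
 [-2.39871481e-01 -1.19243305e-01 -9.63453531e-01]] 62.03472714097768
3261 ((567.1021728515625, 178.87393188476562), (216.64662170410156, 189.9001922607422), 85.78123474121094)
1356 ((568.6174926757812, 180.09222412109375), (216.37391662597656, 192.26690673828125), 85.78858184814453)
lever1_grip {'pixel': [339.1, 215.4], 'confidence': 0.69} [ 0.493 -0.247  0.015]
lever1_grip {'pixel': [207.1, 198.9], 'confidence': 0.61} [0.537 0.115 0.033]
lever1_grip {'pixel': [179.7, 172.5], 'confidence': 0.48} [0.61  0.195 0.03 ]
lever1 {'pixel': [179.2, 199.5], 'confidence': 0.62} [0.532 0.187 0.057]
lever1 {'pixel': [203.5, 204.1], 'confidence': 0.57} [0.519 0.123 0.052]
lever1 {'pixel': [158.8, 197.9], 'confidence': 0.56} [0.538 0.245 0.053]
hood_tab {'pixel': [180.1, 143.2], 'confidence': 0.58} [0.675 0.179 0.103]
```

Call:
arm_command --rows "0.3 0.4 0.2 0 0 -0.015; 0.6 0.8 0.4 0 0 -0.03; 0.9 1 0.6 0 0 -0.045; 0.9 1 0.7 0 0 -0.06; 0.9 1 0.7 0 0 -0.074; 0.9 1 0.7 0 0 -0.074; 0.9 1 0.7 0 0 -0.074; 0.9 1 0.7 0 0 -0.074; 0.9 1 0.7 0 0 -0.074; 0.9 1 0.7 0 0 -0.074"

```text
clock: 1.9
eef_pos: [0.3358, -0.392, 0.301]
eef_rot: [1.0, -0.001, -0.0, -0.0]
wrist_force: [-0.5, -0.3, 0.2]
opening: 0.0853
finger_force: 0.0
```

Call:
arm_command --rows "0.2 0.4 0 0 0 0; 0.5 0.8 0 0 0 0; 0.7 1 0 0 0 0; 0.7 1 0 0 0 0; 0.7 1 0 0 0 0; 0.7 1 0 0 0 0; 0.7 1 0 0 0 0; 0.7 1 0 0 0 0; 0.7 1 0 0 0 0; 0.7 1 0 0 0 0"

```text
clock: 2.9
eef_pos: [0.4058, -0.2923, 0.3013]
eef_rot: [1.0, -0.001, -0.0, 0.0]
wrist_force: [0.3, 0.8, 0.3]
opening: 0.0853
finger_force: 0.0
```

```bash
python3 - <<'E'
from h import *
p,d,ci=snap('wrist','w1.png')
for s in slides('wrist',p,d,ci): print(s)
E
```

```text
{'conf': 0.74, 'o': array([ 0.4734, -0.3509]), 'yaw': np.float64(-9.2), 'size': array([25.2, 58. ]), 'ngold': 170, 'z': np.float64(0.0158), 'px': array([301., 100.])}
{'conf': 0.72, 'o': array([ 0.511 , -0.1465]), 'yaw': np.float64(-11.7), 'size': array([26.9, 58.1]), 'ngold': 180, 'z': np.float64(0.0159), 'px': array([144.,  65.])}
{'conf': 0.56, 'o': array([ 0.4906, -0.2463]), 'yaw': np.float64(-25.5), 'size': array([25.3, 58.2]), 'ngold': 166, 'z': np.float64(0.0159), 'px': array([220.,  86.])}
```

View pics/w1.png

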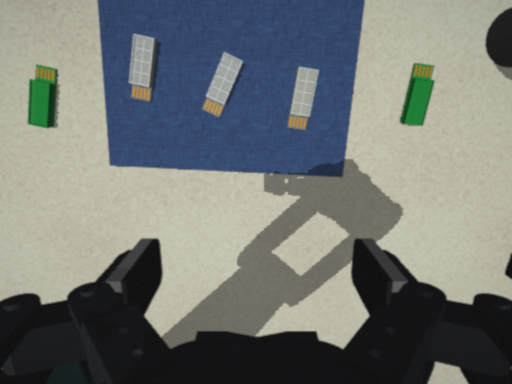

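Call:
arm_command --rows "0 0.5 0 0 0 0; 0 1 0 0 0 0; 0 1 0 0 0 0; 0 1 0 0 0 0; 0 1 0 0 0 0; 0 1 0 0 0 0; 0 1 0 0 0 0; 0 1 0 0 0 0; 0 1 0 0 0 0; 0 1 0 0 0 0"

```text
clock: 4.0
eef_pos: [0.406, -0.1922, 0.3012]
eef_rot: [1.0, -0.001, -0.0, -0.0]
wrist_force: [0.4, -0.1, 0.2]
opening: 0.0852
finger_force: 0.0
```

Call:
arm_command --rows "0 0.5 0 0 0 0; 0 1 0 0 0 0; 0 1 0 0 0 0; 0 1 0 0 0 0; 0 1 0 0 0 0; 0 1 0 0 0 0; 0 1 0 0 0 0; 0 1 0 0 0 0; 0 1 0 0 0 0; 0 1 0 0 0 0"

```text
clock: 5.0
eef_pos: [0.406, -0.0922, 0.3013]
eef_rot: [1.0, -0.001, -0.0, 0.0]
wrist_force: [0.6, 0.0, 0.5]
opening: 0.0853
finger_force: 0.0
```

Call:
arm_command --rows "0.2 0.5 0 0 0 0; 0.4 1 0 0 0 0; 0.4 1 0 0 0 0; 0.4 1 0 0 0 0; 0.4 1 0 0 0 0; 0.4 1 0 0 0 0; 0.4 1 0 0 0 0; 0.4 1 0 0 0 0; 0.4 1 0 0 0 0; 0.4 1 0 0 0 0"

```text
clock: 6.0
eef_pos: [0.446, 0.0078, 0.3014]
eef_rot: [1.0, -0.001, 0.0, 0.0]
wrist_force: [0.9, -0.1, 0.5]
opening: 0.0851
finger_force: 0.0
```

Call:
arm_command --rows "0.2 0.5 0 0 0 0; 0.4 1 0 0 0 0; 0.4 1 0 0 0 0; 0.4 1 0 0 0 0; 0.4 1 0 0 0 0; 0.4 1 0 0 0 0; 0.4 1 0 0 0 0; 0.4 1 0 0 0 0; 0.4 1 0 0 0 0; 0.4 1 0 0 0 0"

```text
clock: 7.0
eef_pos: [0.486, 0.1078, 0.3015]
eef_rot: [1.0, -0.001, 0.0, 0.0]
wrist_force: [0.4, 0.4, -1.0]
opening: 0.0853
finger_force: 0.0
```

```bash
python3 - <<'E'
from h import *
p,d,ci=snap('wrist','w2.png'); W=world(d,ci); np.savez('w2.npz',p=p,d=d,**{k:ci[k] for k in ci})
for l in('lever1_grip','lever1','station','hood_tab'):
  for r in finder.trace('wrist',l)[:5]:
    m=r['region']; print(l,round(r['confidence'],2),np.round(r['pixel']),m.sum(),np.round(np.nanmedian(W[m],0),4))
E
```

```text
lever1_grip 0.6 [244. 118.] 721 [0.5329 0.1197 0.0557]
lever1 0.92 [144. 115.] 737 [0.5388 0.2461 0.0553]
lever1 0.88 [194. 115.] 799 [0.5353 0.1824 0.0552]
lever1 0.67 [246. 119.] 719 [0.5306 0.1196 0.0557]
lever1 0.64 [199.  76.] 29978 [0.5796 0.1785 0.0322]
station 0.98 [198.  78.] 30009 [0.5795 0.1785 0.0322]
hood_tab 0.72 [211.  12.] 5928 [0.6489 0.1641 0.0372]
hood_tab 0.61 [141. 114.] 766 [0.5377 0.2457 0.0552]
```

View pics/w2.png

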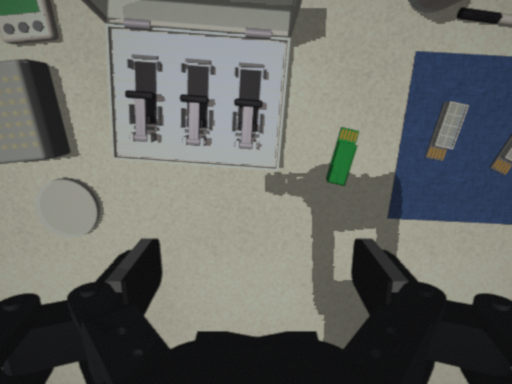

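w1 shows three white, gold-tailed slides on the mat at (142,67), (223,84) and (303,98), so the choice is confirmed. w2 shows the levers shut, with grips near (140,95), (195,98) and (249,103). Next I'll fit the station pose.

```bash
python3 - <<'E'
from h import *
z=np.load('w2.npz'); p=z['p']; d=z['d']; ci={k:z[k] for k in('fovy','cx','cy','rvec','tvec')}
W=world(d,ci)
g=cv2.cvtColor(p,cv2.COLOR_RGB2GRAY)
box=np.zeros(g.shape,bool); box[:,90:310]=1
# grips: z 0.05..0.062 dark
m=box&(W[...,2]>.050)&(W[...,2]<.066)&(g<45); m[:80]=0; m[115:]=0
n,lab,st,c=cv2.connectedComponentsWithStats(m.astype(np.uint8))
G=[]
for i in range(1,n):
    if st[i,4]<40: continue
    v,u=np.nonzero(lab==i); P=plane(np.c_[u,v],ci,.0565)[:,:2]; (cc,s,a)=cv2.minAreaRect((P*1000).astype(np.float32)); print(st[i],np.round(P.mean(0),4),np.round(cc,1),np.round(s,1),round(a,1)); G.append(np.array(cc)/1000)
# side and front edges of base: line fits
white=box&(W[...,2]>.025)&(W[...,2]<.045)
white=cv2.morphologyEx(white.astype(np.uint8),cv2.MORPH_CLOSE,np.ones((15,15)))
L=[];Rr=[];F=[]
for v in range(50,145):
    u=np.nonzero(white[v])[0]; L.append((u[0],v)); Rr.append((u[-1],v))
for u in range(135,265):
    v=np.nonzero(white[:,u])[0]; F.append((u,v[-1]))
for nme,E in(('L',L),('R',Rr),('F',F)):
    P=plane(np.array(E),ci,.036)[:,:2]
    f=cv2.fitLine((P).astype(np.float32),cv2.DIST_HUBER,0,.001,.001).ravel(); print(nme,np.round(f,4),'ang',round(np.degrees(np.arctan2(f[1],f[0])),2))
E
```

```text
[126  91  29   9 191] [0.5599 0.2428] [560.2 244. ] [32.6  8.8] 82.1
[181  95  27   9 181] [0.5553 0.1804] [555.6 181.2] [30.7  8.8] 82.1
[235  99  27   9 182] [0.5507 0.1178] [550.6 118.1] [30.7  9. ] 86.0
L [ 0.9973 -0.0735  0.5493  0.2903] ang -4.22
R [ 0.9974 -0.0719  0.5564  0.0741] ang -4.12
F [0.0721 0.9974 0.4726 0.1823] ang 85.87
```

Call:
arm_command --rows "0.3 0.1 -0.3 0 0 -0.0113; 0.65 0.1 -0.7 0 0 -0.0113; 0.65 0.1 -1 0 0 -0.0113; 0.65 0.1 -1 0 0 -0.0113; 0.65 0.1 -1 0 0 -0.0113; 0.65 0.1 -1 0 0 -0.0113; 0.65 0.1 -1 0 0 -0.0113; 0.65 0.1 -1 0 0 -0.0113; 0.65 0.1 -1 0 0 -0.0113; 0.65 0.1 -1 0 0 -0.0113" --claw 0.2 --squeeze 30

```text
clock: 8.25
eef_pos: [0.5511, 0.1181, 0.202]
eef_rot: [0.999, -0.036, 0.001, -0.0]
wrist_force: [-0.5, 0.5, -0.1]
opening: 0.0511
finger_force: 0.0
```

Call:
arm_command --rows "0 0 -0.3 0 0 0; 0 0 -0.6 0 0 0; 0 0 -0.9 0 0 0; 0 0 -1 0 0 0; 0 0 -1 0 0 0; 0 0 -1 0 0 0; 0 0 -1 0 0 0; 0 0 -1 0 0 0; 0 0 -1 0 0 0; 0 0 -1 0 0 0"

```text
clock: 9.25
eef_pos: [0.5514, 0.1181, 0.102]
eef_rot: [0.999, -0.036, 0.001, -0.0]
wrist_force: [-0.5, 0.1, 0.4]
opening: 0.0511
finger_force: 0.0
```

```bash
python3 - <<'E'
from h import *
p,d,ci=snap('wrist','w3.png'); W=world(d,ci); np.savez('w3.npz',p=p,d=d,**{k:ci[k] for k in ci})
o=monitor.get_obs();print(o['eef_pos'],o['opening'])
O=np.array([.5577,.1814,0]);X=np.array([.9974,-.0724,0]);Y=np.array([.0724,.9974,0])
for y in(-64,0,64):
    for s in(-17,17): print(y,s,proj(O-.002*X+(y+s)*.001*Y+[0,0,.0565],ci).round())
E
```

```text
[0.55123119 0.11811799 0.10178274] 0.05115582678617962
-64 -17 [[285. 213.]]
-64 17 [[231. 213.]]
0 -17 [[183. 213.]]
0 17 [[129. 213.]]
64 -17 [[ 81. 212.]]
64 17 [[ 27. 212.]]
```

View pics/w3.png

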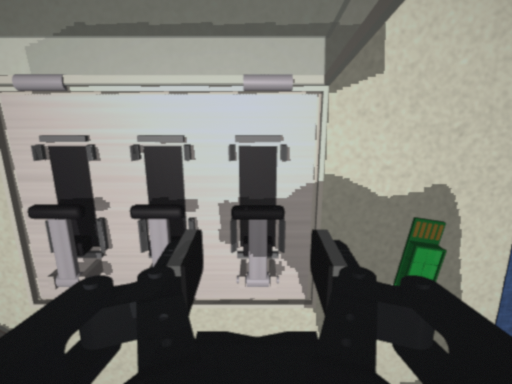

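w3 shows lever 1's grip at (258,213), which matches the projection, and it is centred between the fingers (203 to 310). I'll descend, pinch and open it.

Call:
arm_command --rows "0 0 -0.2 0 0 0; 0 0 -0.4 0 0 0; 0 0 -0.6 0 0 0; 0 0 -0.6 0 0 0; 0 0 -0.6 0 0 0; 0 0 -0.6 0 0 0; 0 0 -0.6 0 0 0; 0 0 -0.6 0 0 0; 0 0 -0.6 0 0 0; 0 0 -0.6 0 0 0"

```text
clock: 10.3
eef_pos: [0.5512, 0.1181, 0.0417]
eef_rot: [0.999, -0.036, 0.0, 0.0]
wrist_force: [0.2, 0.0, 1.0]
opening: 0.0514
finger_force: 0.0
```

Call:
arm_command --rows "0 0 0 0 0 0; 0 0 0 0 0 0; 0 0 0 0 0 0; 0 0 0 0 0 0; 0 0 0 0 0 0; 0 0 0 0 0 0; 0 0 0 0 0 0; 0 0 0 0 0 0; 0 0 0 0 0 0; 0 0 0 0 0 0" --claw -1

```text
clock: 11.3
eef_pos: [0.5511, 0.1177, 0.0414]
eef_rot: [0.999, -0.036, 0.0, 0.0]
wrist_force: [0.8, -4.6, 1.7]
opening: 0.0329
finger_force: 29.8
```

Call:
arm_command --rows "-0.013 0.001 0.094 0 0 0; -0.043 0.003 0.184 0 0 0; -0.09 0.007 0.266 0 0 0; -0.151 0.011 0.339 0 0 0; -0.225 0.016 0.398 0 0 0; -0.308 0.022 0.442 0 0 0; -0.399 0.029 0.47 0 0 0; -0.493 0.036 0.48 0 0 0; -0.58 0.042 0.473 0 0 0; -0.66 0.048 0.453 0 0 0"

```text
clock: 12.3
eef_pos: [0.4876, 0.1225, 0.0904]
eef_rot: [0.999, -0.036, 0.005, 0.0]
wrist_force: [1.9, -7.1, 5.2]
opening: 0.0327
finger_force: 29.3
```

```bash
python3 - <<'E'
from h import *
p,d,ci=snap('wrist','w4.png')
E
```

```text
(no output)
```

View pics/w4.png

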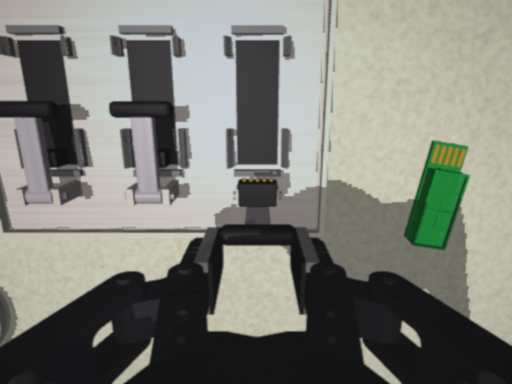

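w4 shows lever 1 fully open and pocket 1 clear, centred at (258,102). Next are levers 2 and 3.

Call:
arm_command --rows "0 0 0 0 0 0; 0 0 0 0 0 0; 0 0 0 0 0 0; 0 0 0 0 0 0; 0 0 0.2 0 0 0; 0 0 0.4 0 0 0; 0.3 0.2 0.4 0 0 0; 0.6 0.5 0.4 0 0 0; 0.706 0.58 0.4 0 0 0; 0.706 0.58 0.2 0 0 0" --claw 0.2

```text
clock: 13.35
eef_pos: [0.5591, 0.1832, 0.1092]
eef_rot: [0.999, -0.035, 0.003, -0.001]
wrist_force: [-0.3, 0.4, -0.3]
opening: 0.0515
finger_force: 0.0
```

Call:
arm_command --rows "0 0 -0.1 0 0 0; 0 0 -0.3 0 0 0; 0 0 -0.5 0 0 0; 0 0 -0.653 0 0 0; 0 0 -0.653 0 0 0; 0 0 -0.653 0 0 0; 0 0 -0.653 0 0 0; 0 0 -0.653 0 0 0; 0 0 -0.653 0 0 0; 0 0 -0.653 0 0 0"

```text
clock: 14.35
eef_pos: [0.556, 0.181, 0.042]
eef_rot: [0.999, -0.036, 0.001, -0.0]
wrist_force: [-0.1, -0.3, 0.4]
opening: 0.0511
finger_force: 0.0
```

Call:
arm_command --rows "0 0 0 0 0 0; 0 0 0 0 0 0; 0 0 0 0 0 0; 0 0 0 0 0 0; 0 0 0 0 0 0; 0 0 0 0 0 0; 0 0 0 0 0 0; 0 0 0 0 0 0; 0 0 0 0 0 0; 0 0 0 0 0 0" --claw -1

```text
clock: 15.35
eef_pos: [0.5558, 0.1811, 0.0415]
eef_rot: [0.999, -0.036, 0.0, -0.0]
wrist_force: [0.5, 3.0, 1.6]
opening: 0.0329
finger_force: 29.8
```

Call:
arm_command --rows "-0.013 0.001 0.094 0 0 0; -0.043 0.003 0.184 0 0 0; -0.09 0.007 0.266 0 0 0; -0.151 0.011 0.339 0 0 0; -0.225 0.016 0.398 0 0 0; -0.308 0.022 0.442 0 0 0; -0.399 0.029 0.47 0 0 0; -0.493 0.036 0.48 0 0 0; -0.58 0.042 0.473 0 0 0; -0.66 0.048 0.453 0 0 0"

```text
clock: 16.35
eef_pos: [0.492, 0.1858, 0.0905]
eef_rot: [0.999, -0.036, 0.005, -0.001]
wrist_force: [2.4, 2.3, 7.7]
opening: 0.0325
finger_force: 29.3
```

Call:
arm_command --rows "0 0 0 0 0 0; 0 0 0 0 0 0; 0 0 0 0 0 0; 0 0 0 0 0 0; 0 0 0.2 0 0 0; 0 0 0.4 0 0 0; 0.3 0.2 0.4 0 0 0; 0.6 0.5 0.4 0 0 0; 0.706 0.58 0.4 0 0 0; 0.706 0.58 0.2 0 0 0" --claw 0.2

```text
clock: 17.35
eef_pos: [0.5637, 0.2454, 0.109]
eef_rot: [0.999, -0.036, 0.003, -0.001]
wrist_force: [0.7, 0.1, 1.0]
opening: 0.0514
finger_force: 0.0
```

Call:
arm_command --rows "0 0 -0.1 0 0 0; 0 0 -0.3 0 0 0; 0 0 -0.5 0 0 0; 0 0 -0.653 0 0 0; 0 0 -0.653 0 0 0; 0 0 -0.653 0 0 0; 0 0 -0.653 0 0 0; 0 0 -0.653 0 0 0; 0 0 -0.653 0 0 0; 0 0 -0.653 0 0 0"

```text
clock: 18.35
eef_pos: [0.5606, 0.2438, 0.042]
eef_rot: [0.999, -0.036, 0.001, -0.0]
wrist_force: [0.4, -0.1, 0.3]
opening: 0.0515
finger_force: 0.0
```

Call:
arm_command --rows "0 0.01 0 0 0 0; 0 0.01 0 0 0 0; 0 0.01 0 0 0 0; 0 0.01 0 0 0 0; 0 0.01 0 0 0 0; 0 0.01 0 0 0 0; 0 0.01 0 0 0 0; 0 0.01 0 0 0 0; 0 0.01 0 0 0 0; 0 0.01 0 0 0 0" --claw -1

```text
clock: 19.35
eef_pos: [0.5604, 0.245, 0.0415]
eef_rot: [0.999, -0.036, 0.0, -0.0]
wrist_force: [0.7, 3.6, 0.1]
opening: 0.0331
finger_force: 29.8
```

Call:
arm_command --rows "-0.013 0.001 0.094 0 0 0; -0.043 0.003 0.184 0 0 0; -0.09 0.007 0.266 0 0 0; -0.151 0.011 0.339 0 0 0; -0.225 0.016 0.398 0 0 0; -0.308 0.022 0.442 0 0 0; -0.399 0.029 0.47 0 0 0; -0.493 0.036 0.48 0 0 0; -0.58 0.042 0.473 0 0 0; -0.66 0.048 0.453 0 0 0"

```text
clock: 20.35
eef_pos: [0.4965, 0.2496, 0.0906]
eef_rot: [0.999, -0.036, 0.004, -0.001]
wrist_force: [1.8, 0.6, 7.2]
opening: 0.0325
finger_force: 29.2
```

Call:
arm_command --rows "0 0 0 0 0 0; 0 0 0 0 0 0; 0 0 0 0 0 0; 0 0 0 0 0 0; 0 0 0.2 0 0 0; 0 0 0.5 0 0 0; 0 -0.3 0.8 0 0 0; 0 -0.7 1 0 0 0; 0 -0.7 1 0 0 0; 0 -0.7 1 0 0 0" --claw 0.2

```text
clock: 21.35
eef_pos: [0.4945, 0.1789, 0.1869]
eef_rot: [0.999, -0.037, 0.0, -0.0]
wrist_force: [0.9, 0.4, -0.8]
opening: 0.051
finger_force: 0.0
```

```bash
python3 - <<'E'
from h import *
p,d,ci=snap('wrist','w5.png'); W=world(d,ci); np.savez('w5.npz',p=p,d=d,**{k:ci[k] for k in ci})
o=monitor.get_obs();print(o['eef_pos'],o['eef_rot'])
g=cv2.cvtColor(p,cv2.COLOR_RGB2GRAY)
m=(g<70)&(abs(W[...,2]-.030)<.006)
n,lab,st,c=cv2.connectedComponentsWithStats(m.astype(np.uint8))
for i in range(1,n):
    if st[i,4]<300: continue
    v,u=np.nonzero(lab==i); P=plane(np.c_[u,v],ci,.030)[:,:2]; cc,s,a=cv2.minAreaRect((P*1000).astype(np.float32)); print(st[i],np.round(cc,1),np.round(s,1),round(a,1))
O=np.array([.5577,.1814,0]);X=np.array([.9974,-.0724,0]);Y=np.array([.0724,.9974,0])
for y in(-64,0,64):
    P=[O+a*.001*X+(y+b)*.001*Y+[0,0,.03] for a in(-40,40) for b in(-15,15)]
    for q in proj(np.array(P),ci): cv2.circle(p,tuple(int(k) for k in q.round()),1,(255,0,0),-1)
    print(y,(O+y*.001*Y).round(4))
cv2.imwrite('pics/w5a.png',p[...,::-1])
p,d,ci=snap('top')
for s in slides('top',p,d,ci): print(s)
E
```

```text
[0.49390604 0.17950355 0.18582748] [ 9.99336724e-01 -3.64070765e-02 -7.97962069e-04 -2.70730980e-05]
[ 162   64   32   82 2129] [562.2 246.3] [24.1 71.4] 85.9
[ 235   64   27   82 2098] [557.5 182.4] [23.2 71.4] 86.0
[ 305   64   31   82 2157] [552.7 117.6] [24.1 71.3] 85.8
[  20   73   51  126 1066] [542.1 372.1] [118.    9.8] 5.1
-64 [0.5531 0.1176 0.    ]
0 [0.5577 0.1814 0.    ]
64 [0.5623 0.2452 0.    ]
{'conf': 0.85, 'o': array([ 0.4898, -0.2461]), 'yaw': np.float64(-26.9), 'size': array([25.4, 58.1]), 'ngold': 39, 'z': np.float64(0.0156), 'px': array([338., 214.])}
{'conf': 0.83, 'o': array([ 0.511 , -0.1464]), 'yaw': np.float64(-11.7), 'size': array([24.8, 57.6]), 'ngold': 38, 'z': np.float64(0.0159), 'px': array([304., 209.])}
{'conf': 0.81, 'o': array([ 0.4687, -0.3499]), 'yaw': np.float64(-8.9), 'size': array([27.7, 66.2]), 'ngold': 34, 'z': np.float64(0.0157), 'px': array([379., 223.])}
{'conf': 0.69, 'o': array([ 0.7045, -0.3312]), 'yaw': np.float64(175.5), 'size': array([ 58.8, 116.7]), 'ngold': 0, 'z': np.float64(0.0333), 'px': array([367., 140.])}
```

View pics/w5a.png

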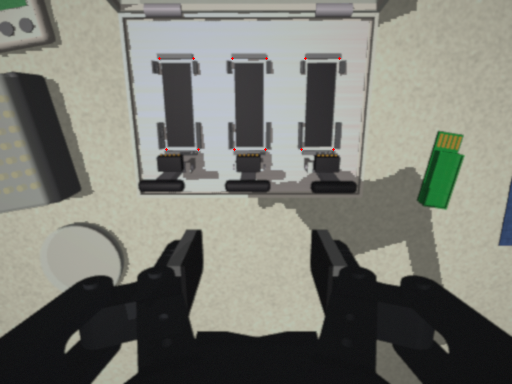

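w5a shows all three levers open. The red predicted pocket corners sit on the pockets, centred near (179,104), (249,104) and (320,104). I'll take slide A at (0.511,-0.146) first.

Call:
arm_command --rows "0 -0.3 0 0 0 0; 0 -0.6 0 0 0 0; 0 -1 0 0 0 0; 0 -1 0 0 0 0; 0 -1 0 0 0 0; 0 -1 0 0 0 0; 0 -1 0 0 0 0; 0 -1 0 0 0 0; 0 -1 0 0 0 0; 0 -1 0 0 0 0" --claw 0.4

```text
clock: 22.5
eef_pos: [0.4942, 0.0799, 0.1867]
eef_rot: [0.999, -0.036, 0.0, 0.0]
wrist_force: [-0.3, 0.3, -0.4]
opening: 0.0597
finger_force: 0.0
```

Call:
arm_command --rows "0 -0.3 0 0 0 0; 0 -0.7 0 0 0 0; 0 -1 0 0 0 0; 0 -1 0 0 0 0; 0 -1 0 0 0 0; 0 -1 0 0 0 0; 0 -1 0 0 0 0; 0 -1 0 0 0 0; 0 -1 0 0 0 0; 0 -1 0 0 0 0"

```text
clock: 23.5
eef_pos: [0.4943, -0.0201, 0.1867]
eef_rot: [0.999, -0.036, 0.0, 0.0]
wrist_force: [-1.0, 0.6, 0.3]
opening: 0.0595
finger_force: 0.0
```

Call:
arm_command --rows "0.1 -0.3 0 0 0 0; 0.2 -0.7 0 0 0 -0.021; 0.2 -1 0 0 0 -0.021; 0.2 -1 0 0 0 -0.021; 0.2 -1 0 0 0 -0.021; 0.2 -1 0 0 0 -0.021; 0.2 -1 0 0 0 -0.021; 0.2 -1 0 0 0 -0.021; 0.2 -1 0 0 0 -0.021; 0.2 -1 0 0 0 -0.021"

```text
clock: 24.5
eef_pos: [0.5143, -0.1201, 0.1867]
eef_rot: [0.995, -0.102, 0.0, 0.0]
wrist_force: [0.9, -0.2, 0.2]
opening: 0.0593
finger_force: 0.0
```

```bash
python3 - <<'E'
from h import *
p,d,ci=snap('wrist')
for s in slides('wrist',p,d,ci): print(s)
o=monitor.get_obs();print(o['eef_pos'],2*np.degrees(np.arctan2(o['eef_rot'][1],o['eef_rot'][0])))
E
```

```text
{'conf': 0.88, 'o': array([ 0.4739, -0.3494]), 'yaw': np.float64(-9.0), 'size': array([29.8, 58.5]), 'ngold': 248, 'z': np.float64(0.0157), 'px': array([487., 159.])}
{'conf': 0.8, 'o': array([ 0.5115, -0.146 ]), 'yaw': np.float64(-11.8), 'size': array([25.2, 58. ]), 'ngold': 226, 'z': np.float64(0.0158), 'px': array([282., 162.])}
{'conf': 0.66, 'o': array([ 0.4913, -0.2454]), 'yaw': np.float64(-25.5), 'size': array([27.7, 58. ]), 'ngold': 221, 'z': np.float64(0.0158), 'px': array([381., 161.])}
{'conf': 0.34, 'o': array([0.4954, 0.1535]), 'yaw': np.float64(156.2), 'size': array([16.7, 27.1]), 'ngold': 0, 'z': np.float64(0.062), 'px': array([  6., 243.])}
[ 0.51427915 -0.12032032  0.18669764] -11.675594205228586
```

Call:
arm_command --rows "0.03 -0.15 -0.2 0 0 0; 0.07 -0.28 -0.5 0 0 0; 0.07 -0.28 -0.8 0 0 0; 0.07 -0.28 -1 0 0 0; 0.07 -0.28 -1 0 0 0; 0.07 -0.28 -1 0 0 0; 0.07 -0.28 -1 0 0 0; 0.07 -0.28 -1 0 0 0; 0.07 -0.28 -1 0 0 0; 0.07 -0.28 -1 0 0 0"

```text
clock: 25.6
eef_pos: [0.5217, -0.1487, 0.0875]
eef_rot: [0.995, -0.102, 0.001, 0.0]
wrist_force: [0.4, -0.1, -0.0]
opening: 0.0596
finger_force: 0.0
```

Call:
arm_command --rows "0 0 -0.2 0 0 0; 0 0 -0.4 0 0 0; 0 0 -0.6 0 0 0; 0 0 -0.7 0 0 0; 0 0 -0.76 0 0 0; 0 0 -0.81 0 0 0; 0 0 -0.81 0 0 0; 0 0 -0.81 0 0 0; 0 0 -0.81 0 0 0; 0 0 -0.81 0 0 0"

```text
clock: 26.6
eef_pos: [0.5217, -0.1487, 0.0063]
eef_rot: [0.995, -0.102, 0.001, 0.0]
wrist_force: [0.3, -0.2, -0.0]
opening: 0.0597
finger_force: 0.0
```

Call:
arm_command --rows "0 0 0 0 0 0; 0 0 0 0 0 0; 0 0 0 0 0 0; 0 0 0 0 0 0; 0 0 0 0 0 0; 0 0 0 0 0 0; 0 0 0 0 0 0; 0 0 0 0 0 0; 0 0 0 0 0 0; 0 0 0 0 0 0" --claw -1

```text
clock: 27.6
eef_pos: [0.5215, -0.1486, 0.0059]
eef_rot: [0.995, -0.102, 0.0, 0.0]
wrist_force: [-0.6, 0.5, 3.6]
opening: 0.0244
finger_force: 35.2
```

Call:
arm_command --rows "0 0 0.1 0 0 0; 0 0 0.2 0 0 0; 0 0 0.4 0 0 0; 0 0 0.6 0 0 0; 0 0 0.8 0 0 0; 0 0 1 0 0 0; 0 0 1 0 0 0; 0 0 1 0 0 0; 0 0 1 0 0 0; 0 0 1 0 0 0"

```text
clock: 28.6
eef_pos: [0.5203, -0.1482, 0.104]
eef_rot: [0.995, -0.102, -0.001, -0.0]
wrist_force: [0.5, 0.0, 0.0]
opening: 0.024
finger_force: 34.7
```

```bash
python3 - <<'E'
from h import *
p,d,ci=snap('wrist','w6.png')
o=monitor.get_obs();tz=o['eef_pos'][2]
print(o['eef_pos'],o['opening'],o['wrist_force'])
for zz in (tz+.009,): 
  for s in slides('wrist',p,d,ci,zz): print(s)
E
```

```text
[ 0.52042773 -0.14818794  0.10414171] 0.024127957617160183 [-0.46483499  0.25865732 -0.46736834]
{'conf': 0.61, 'o': array([ 0.5103, -0.1457]), 'yaw': np.float64(-11.7), 'size': array([25.7, 61.4]), 'ngold': 422, 'z': np.float64(0.1139), 'px': array([258., 252.])}
```

View pics/w6.png

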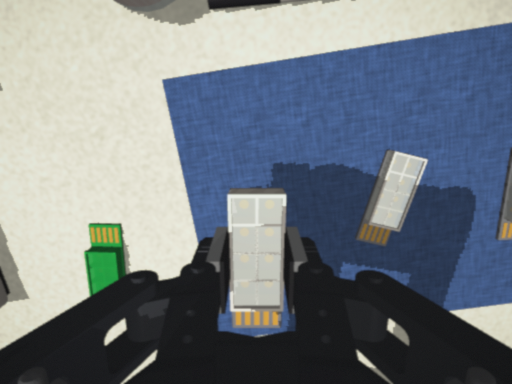

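w6 shows the slide gripped straight, with its gold tail at (257,318) pointing -x and its origin 10 mm behind the TCP. I'll carry it to socket 3.

Call:
arm_command --rows "0 0.2 0.2 0 0 0; 0 0.4 0.5 0 0 0; 0 0.7 0.5 0 0 0.01; 0 1 0.5 0 0 0.021; 0 1 0.5 0 0 0.021; 0 1 0.5 0 0 0.021; 0 1 0.5 0 0 0.021; 0 1 0.5 0 0 0.021; 0 1 0.5 0 0 0.021; 0 1 0.5 0 0 0.021" --squeeze 40

```text
clock: 29.7
eef_pos: [0.5212, -0.0491, 0.1555]
eef_rot: [0.999, -0.037, -0.0, 0.0]
wrist_force: [0.4, 0.5, -1.5]
opening: 0.0239
finger_force: 49.0
```

Call:
arm_command --rows "0 0.3 0 0 0 0; 0 0.6 0 0 0 0; 0 0.9 0 0 0 0; 0 1 0 0 0 0; 0 1 0 0 0 0; 0 1 0 0 0 0; 0 1 0 0 0 0; 0 1 0 0 0 0; 0 1 0 0 0 0; 0 1 0 0 0 0"

```text
clock: 30.7
eef_pos: [0.5213, 0.051, 0.1556]
eef_rot: [0.999, -0.036, -0.0, 0.0]
wrist_force: [0.3, -0.3, -0.1]
opening: 0.024
finger_force: 49.0
```

Call:
arm_command --rows "0 0.3 0 0 0 0; 0.2 0.6 0 0 0 0; 0.4 0.9 0 0 0 0; 0.5 1 0 0 0 0; 0.5 1 0 0 0 0; 0.5 1 0 0 0 0; 0.5 1 0 0 0 0; 0.5 1 0 0 0 0; 0.5 1 0 0 0 0; 0.5 1 0 0 0 0"

```text
clock: 31.7
eef_pos: [0.5711, 0.151, 0.1559]
eef_rot: [0.999, -0.036, 0.0, 0.0]
wrist_force: [-0.1, 0.2, -0.5]
opening: 0.0238
finger_force: 49.0
```

Call:
arm_command --rows "0 0.3 0 0 0 0; 0 0.6 0 0 0 0; 0 0.9 0 0 0 0; 0 0.94 0 0 0 0; 0 0.94 0 0 0 0; 0 0.94 0 0 0 0; 0 0.94 0 0 0 0; 0 0.94 0 0 0 0; 0 0.94 0 0 0 0; 0 0.94 0 0 0 0"

```text
clock: 32.7
eef_pos: [0.5713, 0.245, 0.1557]
eef_rot: [0.999, -0.036, 0.0, 0.0]
wrist_force: [-0.6, -0.4, -0.7]
opening: 0.0235
finger_force: 49.0
```

```bash
cat > held.py <<'E'
from h import *
import sys
p,d,ci=snap('wrist')
o=monitor.get_obs();t=o['eef_pos']
print(t.round(4),'yaw',2*np.degrees(np.arctan2(o['eef_rot'][1],o['eef_rot'][0])).round(2),o['opening'],o['finger_force'])
for s in slides('wrist',p,d,ci,t[2]+.0097):
    if s['z']>t[2]-.03:
        print(s)
        c=np.array([.5530,.1175,.5577,.1818,.5623,.2455]).reshape(3,2)
        for i in range(3): print(i+1,'delta to home',(c[i]-s['o']).round(4))
E
python3 held.py
```

```text
[0.5713 0.2451 0.1557] yaw -4.16 0.023850528882405898 48.98615816608071
{'conf': 0.82, 'o': array([0.5614, 0.2461]), 'yaw': np.float64(-4.3), 'size': array([25.4, 61. ]), 'ngold': 432, 'z': np.float64(0.1655), 'px': array([258., 252.])}
1 delta to home [-0.0084 -0.1286]
2 delta to home [-0.0037 -0.0643]
3 delta to home [ 0.0009 -0.0006]
```

Call:
arm_command --rows "0.01 -0.003 -0.2 0 0 0; 0.01 -0.003 -0.4 0 0 0; 0.01 -0.003 -0.6 0 0 0; 0.01 -0.003 -0.8 0 0 0; 0.01 -0.003 -0.9 0 0 0; 0.01 -0.003 -1 0 0 0; 0.01 -0.003 -1 0 0 0; 0.01 -0.003 -1 0 0 0; 0.01 -0.003 -1 0 0 0; 0.01 -0.003 -1 0 0 0"

```text
clock: 33.8
eef_pos: [0.5728, 0.2454, 0.0567]
eef_rot: [0.999, -0.036, 0.001, -0.0]
wrist_force: [-0.1, -0.5, -0.9]
opening: 0.0234
finger_force: 49.0
```

Call:
arm_command --rows "0 0 -0.03 0 0 0; 0 0 -0.06 0 0 0; 0 0 -0.09 0 0 0; 0 0 -0.12 0 0 0; 0 0 -0.15 0 0 0; 0 0 -0.18 0 0 0; 0 0 -0.195 0 0 0; 0 0 -0.195 0 0 0; 0 0 -0.195 0 0 0; 0 0 -0.195 0 0 0"

```text
clock: 34.8
eef_pos: [0.5724, 0.2452, 0.0364]
eef_rot: [0.999, -0.036, 0.0, -0.0]
wrist_force: [-0.5, 0.6, 0.8]
opening: 0.024
finger_force: 49.0
```

Call:
arm_command --rows "0 0 -0.01 0 0 0; 0 0 -0.015 0 0 0; 0 0 -0.02 0 0 0; 0 0 -0.02 0 0 0; 0 0 -0.02 0 0 0; 0 0 -0.02 0 0 0; 0 0 -0.02 0 0 0; 0 0 -0.02 0 0 0; 0 0 -0.02 0 0 0; 0 0 -0.02 0 0 0"

```text
clock: 35.8
eef_pos: [0.5722, 0.2452, 0.0341]
eef_rot: [0.999, -0.036, -0.0, 0.0]
wrist_force: [0.1, -0.0, -0.9]
opening: 0.0232
finger_force: 49.0
```

Call:
arm_command --rows "0 0 0 0 0 0; 0 0 0 0 0 0; 0 0 0 0 0 0; 0 0 0 0 0 0; 0 0 0 0 0 0; 0 0 0.1 0 0 0; 0 0 0.3 0 0 0; 0 0 0.6 0 0 0; 0 0 1 0 0 0; 0 0 1 0 0 0" --claw -0.1

```text
clock: 36.8
eef_pos: [0.5761, 0.2465, 0.143]
eef_rot: [0.999, -0.036, 0.007, -0.002]
wrist_force: [-0.4, 0.3, 0.3]
opening: 0.0382
finger_force: 0.0
```

```bash
cat > chk.py <<'E'
from h import *
p,d,ci=snap('wrist'); 
o=monitor.get_obs(); print(o['eef_pos'].round(4))
O=np.array([.5577,.1817]);X=np.array([.9974,-.0724]);Y=np.array([.0724,.9974])
W=world(d,ci)
for s in slides('wrist',p,d,ci,.0455):
    if .03<s['z']<.06:
        e=s['o']-O; print('station xy mm',(e@X*1000).round(1),(e@Y*1000).round(1),'yaw rel',s['yaw']+4.15,s['size'],s['z'],s['conf'])
        x=np.array([np.cos(np.radians(s['yaw'])),np.sin(np.radians(s['yaw']))]);y=np.array([-x[1],x[0]])
        # tilt: heights along lid and tail
        q=W[...,:2]-s['o']; a=q@x;b=q@y
        for k in(-30,-12,0,10,20,33):
            m=(abs(a-k/1000)<.003)&(abs(b)<.009); print(k,np.nanmedian(W[m][:,2]).round(4) if m.any() else None,end='; ')
        print()
p2,d2,c2=snap('top')
for s in slides('top',p2,d2,c2): 
    if s['z']<.025 and s['size'][1]<80: print(s['o'],s['yaw'],s['size'],s['conf'])
E
python3 chk.py
```

```text
[0.5748 0.246  0.1398]
station xy mm 0.2 64.7 yaw rel 0.4500000000000002 [25.  58.2] 0.0439 0.7
-30 0.0348; -12 0.0437; 0 0.0436; 10 0.0436; 20 0.2192; 33 0.0445; 
[ 0.4728 -0.3514] -8.9 [26.1 57.8] 0.84
[ 0.4898 -0.2463] -24.1 [26.3 58.7] 0.55
```

Slide A is home in socket 3. Next is slide B, for socket 2.

Call:
arm_command --rows "0 -0.2 0.2 0 0 0; 0 -0.5 0.4 0 0 0; 0 -0.8 0.4 0 0 0; 0 -1 0.4 0 0 0; 0 -1 0.4 0 0 0; 0 -1 0.4 0 0 0; 0 -1 0.4 0 0 0; 0 -1 0.4 0 0 0; 0 -1 0.4 0 0 0; 0 -1 0.4 0 0 0" --claw 0.4

```text
clock: 38.0
eef_pos: [0.5722, 0.1458, 0.174]
eef_rot: [0.999, -0.036, -0.0, 0.0]
wrist_force: [0.1, -0.1, -0.3]
opening: 0.0597
finger_force: 0.0
```

Call:
arm_command --rows "0 -0.3 0 0 0 0; 0 -0.6 0 0 0 0; 0 -1 0 0 0 0; 0 -1 0 0 0 0; 0 -1 0 0 0 0; 0 -1 0 0 0 0; 0 -1 0 0 0 0; 0 -1 0 0 0 0; 0 -1 0 0 0 0; 0 -1 0 0 0 0"

```text
clock: 39.0
eef_pos: [0.5722, 0.0457, 0.1741]
eef_rot: [0.999, -0.036, -0.0, 0.0]
wrist_force: [-0.0, 0.1, 0.1]
opening: 0.0597
finger_force: 0.0
```

Call:
arm_command --rows "-0.1 -0.3 0 0 0 0; -0.2 -0.6 0 0 0 0; -0.4 -1 0 0 0 0; -0.4 -1 0 0 0 0; -0.4 -1 0 0 0 0; -0.4 -1 0 0 0 0; -0.4 -1 0 0 0 0; -0.4 -1 0 0 0 0; -0.4 -1 0 0 0 0; -0.4 -1 0 0 0 0"

```text
clock: 40.0
eef_pos: [0.5324, -0.0544, 0.1741]
eef_rot: [0.999, -0.036, -0.0, 0.0]
wrist_force: [-0.1, -0.0, -0.2]
opening: 0.0595
finger_force: 0.0
```

Call:
arm_command --rows "-0.1 -0.3 0 0 0 -0.02; -0.2 -0.6 0 0 0 -0.04; -0.33 -1 0 0 0 -0.0593; -0.33 -1 0 0 0 -0.0593; -0.33 -1 0 0 0 -0.0593; -0.33 -1 0 0 0 -0.0593; -0.33 -1 0 0 0 -0.0593; -0.33 -1 0 0 0 -0.0593; -0.33 -1 0 0 0 -0.0593; -0.33 -1 0 0 0 -0.0593"

```text
clock: 41.0
eef_pos: [0.4994, -0.1544, 0.1741]
eef_rot: [0.975, -0.22, -0.0, 0.0]
wrist_force: [-0.0, -0.1, 0.5]
opening: 0.0598
finger_force: 0.0
```

```bash
cat > tgt.py <<'E'
from h import *
p,d,ci=snap('wrist'); o=monitor.get_obs();t=o['eef_pos']; yw=2*np.degrees(np.arctan2(o['eef_rot'][1],o['eef_rot'][0]))
print(t.round(4),yw.round(2))
for s in slides('wrist',p,d,ci):
    if s['z']<.025:
        a=np.radians(s['yaw']); g=s['o']+.0105*np.array([np.cos(a),np.sin(a)])
        print(s['o'],s['yaw'],s['size'],s['ngold'],'delta grasp',(g-t[:2]).round(4),'turn',((s['yaw']-yw)/360).round(4))
E
python3 tgt.py
```

```text
[ 0.4994 -0.1545  0.1741] -25.44
[ 0.4737 -0.3499] -8.3 [29.1 58.4] 260 delta grasp [-0.0153 -0.1969] turn 0.0476
[ 0.491  -0.2459] -25.4 [26.5 56.6] 241 delta grasp [ 0.0011 -0.0959] turn 0.0001
```

Call:
arm_command --rows "0 -0.3 0 0 0 0; 0.01 -0.6 -0.2 0 0 0; 0.01 -0.957 -0.5 0 0 0; 0.01 -0.957 -0.8 0 0 0; 0.01 -0.957 -1 0 0 0; 0.01 -0.957 -1 0 0 0; 0.01 -0.957 -1 0 0 0; 0.01 -0.957 -1 0 0 0; 0.01 -0.957 -1 0 0 0; 0.01 -0.957 -1 0 0 0"

```text
clock: 42.1
eef_pos: [0.501, -0.2508, 0.0757]
eef_rot: [0.975, -0.22, 0.001, 0.001]
wrist_force: [-0.1, 0.0, -0.6]
opening: 0.0597
finger_force: 0.0
```

Call:
arm_command --rows "0 0 -0.2 0 0 0; 0 0 -0.4 0 0 0; 0 0 -0.5 0 0 0; 0 0 -0.6 0 0 0; 0 0 -0.65 0 0 0; 0 0 -0.685 0 0 0; 0 0 -0.685 0 0 0; 0 0 -0.685 0 0 0; 0 0 -0.685 0 0 0; 0 0 -0.685 0 0 0"

```text
clock: 43.1
eef_pos: [0.5006, -0.2507, 0.0061]
eef_rot: [0.975, -0.221, 0.0, 0.0]
wrist_force: [-0.5, 0.4, 0.1]
opening: 0.0596
finger_force: 0.0
```

Call:
arm_command --rows "0 0 0 0 0 0; 0 0 0 0 0 0; 0 0 0 0 0 0; 0 0 0 0 0 0; 0 0 0 0 0 0; 0 0 0 0 0 0; 0 0 0 0 0 0; 0 0 0 0 0 0; 0 0 0 0 0 0; 0 0 0 0 0 0" --claw -1

```text
clock: 44.1
eef_pos: [0.5005, -0.2508, 0.006]
eef_rot: [0.975, -0.221, 0.0, 0.0]
wrist_force: [-0.6, -0.5, 3.6]
opening: 0.0235
finger_force: 46.7
```

Call:
arm_command --rows "0 0 0.1 0 0 0; 0 0 0.2 0 0 0; 0 0 0.4 0 0 0; 0 0 0.6 0 0 0; 0 0 0.8 0 0 0; 0 0 1 0 0 0; 0 0 1 0 0 0; 0 0 1 0 0 0; 0 0 1 0 0 0; 0 0 1 0 0 0"

```text
clock: 45.1
eef_pos: [0.4994, -0.2499, 0.1039]
eef_rot: [0.975, -0.221, -0.001, -0.001]
wrist_force: [0.2, -0.3, -1.1]
opening: 0.0234
finger_force: 46.1
```

Call:
arm_command --rows "0 0.2 0.2 0 0 0; 0 0.4 0.5 0 0 0.01; 0.1 0.7 0.5 0 0 0.03; 0.2 1 0.5 0 0 0.05; 0.2 1 0.5 0 0 0.0593; 0.2 1 0.5 0 0 0.0593; 0.2 1 0.5 0 0 0.0593; 0.2 1 0.5 0 0 0.0593; 0.2 1 0.5 0 0 0.0593; 0.2 1 0.5 0 0 0.0593"

```text
clock: 46.1
eef_pos: [0.5201, -0.151, 0.1555]
eef_rot: [0.999, -0.037, -0.0, 0.0]
wrist_force: [0.4, 0.0, -0.2]
opening: 0.0238
finger_force: 46.1
```

```bash
python3 held.py
```

```text
[ 0.5201 -0.1509  0.1556] yaw -4.2 0.023970130266618372 46.064423325879034
{'conf': 0.69, 'o': array([ 0.51, -0.15]), 'yaw': np.float64(-4.0), 'size': array([25.8, 61.6]), 'ngold': 422, 'z': np.float64(0.1653), 'px': array([256., 257.])}
1 delta to home [0.043  0.2675]
2 delta to home [0.0477 0.3318]
3 delta to home [0.0523 0.3955]
```

Call:
arm_command --rows "0 0.3 0 0 0 0; 0 0.6 0 0 0 0; 0 0.9 0 0 0 0; 0 1 0 0 0 0; 0 1 0 0 0 0; 0 1 0 0 0 0; 0 1 0 0 0 0; 0 1 0 0 0 0; 0 1 0 0 0 0; 0 1 0 0 0 0" --squeeze 40

```text
clock: 47.2
eef_pos: [0.5202, -0.051, 0.1556]
eef_rot: [0.999, -0.036, -0.0, 0.0]
wrist_force: [-0.6, 0.2, 0.3]
opening: 0.0239
finger_force: 46.1
```

Call:
arm_command --rows "0 0.3 0 0 0 0; 0.2 0.6 0 0 0 0; 0.3 0.9 0 0 0 0; 0.3 1 0 0 0 0; 0.3 1 0 0 0 0; 0.3 1 0 0 0 0; 0.3 1 0 0 0 0; 0.3 1 0 0 0 0; 0.3 1 0 0 0 0; 0.3 1 0 0 0 0"

```text
clock: 48.2
eef_pos: [0.5502, 0.0489, 0.1557]
eef_rot: [0.999, -0.037, 0.0, 0.0]
wrist_force: [1.5, 1.1, -0.5]
opening: 0.0237
finger_force: 46.1
```

Call:
arm_command --rows "0 0.3 0 0 0 0; 0.1 0.6 0 0 0 0; 0.18 0.9 0 0 0 0; 0.18 1 0 0 0 0; 0.18 1 0 0 0 0; 0.18 1 0 0 0 0; 0.18 1 0 0 0 0; 0.18 1 0 0 0 0; 0.18 1 0 0 0 0; 0.18 1 0 0 0 0"

```text
clock: 49.2
eef_pos: [0.5683, 0.149, 0.1558]
eef_rot: [0.999, -0.036, 0.0, 0.0]
wrist_force: [0.1, 0.7, -0.6]
opening: 0.0237
finger_force: 46.1
```

Call:
arm_command --rows "0 0.2 0 0 0 0; 0 0.32 -0.1 0 0 0; 0 0.32 -0.2 0 0 0; 0 0.32 -0.4 0 0 0; 0 0.32 -0.6 0 0 0; 0 0.32 -0.8 0 0 0; 0 0.32 -0.8 0 0 0; 0 0.32 -0.8 0 0 0; 0 0.32 -0.8 0 0 0; 0 0.32 -0.8 0 0 0"

```text
clock: 50.2
eef_pos: [0.5687, 0.1816, 0.0769]
eef_rot: [0.999, -0.036, 0.001, -0.0]
wrist_force: [-0.3, -0.1, 0.4]
opening: 0.0238
finger_force: 46.1
```

```bash
python3 held.py
```

```text
[0.5687 0.1816 0.0768] yaw -4.14 0.023815516422205404 46.064350119559094
{'conf': 0.94, 'o': array([0.5585, 0.1827]), 'yaw': np.float64(-4.0), 'size': array([25.6, 61.6]), 'ngold': 418, 'z': np.float64(0.0866), 'px': array([255., 254.])}
1 delta to home [-0.0055 -0.0652]
2 delta to home [-0.0008 -0.0009]
3 delta to home [0.0038 0.0628]
```

Call:
arm_command --rows "-0.005 -0.004 -0.1 0 0 0; -0.005 -0.004 -0.2 0 0 0; -0.005 -0.004 -0.26 0 0 0; -0.005 -0.004 -0.3 0 0 0; -0.005 -0.004 -0.34 0 0 0; -0.005 -0.004 -0.37 0 0 0; -0.005 -0.004 -0.4 0 0 0; -0.005 -0.004 -0.415 0 0 0; -0.005 -0.004 -0.42 0 0 0; -0.005 -0.004 -0.42 0 0 0"

```text
clock: 51.3
eef_pos: [0.5679, 0.1811, 0.0341]
eef_rot: [0.999, -0.036, 0.0, 0.0]
wrist_force: [-0.4, 0.7, 0.9]
opening: 0.024
finger_force: 46.2
```

Call:
arm_command --rows "0 0 0 0 0 0; 0 0 0 0 0 0; 0 0 0 0 0 0; 0 0 0 0 0 0; 0 0 0 0 0 0; 0 0 0.1 0 0 0; 0 0 0.3 0 0 0; 0 0 0.6 0 0 0; 0 0 1 0 0 0; 0 0 1 0 0 0" --claw -0.1

```text
clock: 52.3
eef_pos: [0.5718, 0.182, 0.1422]
eef_rot: [0.999, -0.036, 0.007, -0.002]
wrist_force: [-0.2, 0.1, 1.3]
opening: 0.0383
finger_force: 0.0
```

```bash
python3 chk.py
```

```text
[0.5704 0.1817 0.139 ]
station xy mm 0.4 0.5 yaw rel 0.05000000000000071 [25.  58.8] 0.0439 0.84
-30 0.0351; -12 0.0439; 0 0.0436; 10 0.0436; 20 0.2178; 33 0.0445; 
station xy mm -4.1 64.3 yaw rel 0.15000000000000036 [26.1 65.9] 0.0439 0.69
-30 0.0351; -12 0.044; 0 0.0437; 10 0.0436; 20 0.0438; 33 0.0439; 
[ 0.4729 -0.3512] -8.9 [26.4 57.7] 0.82
```

Slide B is home in socket 2. Now slide C.

Call:
arm_command --rows "0 -0.2 0.2 0 0 0; 0 -0.5 0.4 0 0 0; 0 -0.8 0.4 0 0 0; 0 -1 0.4 0 0 0; 0 -1 0.4 0 0 0; 0 -1 0.4 0 0 0; 0 -1 0.4 0 0 0; 0 -1 0.4 0 0 0; 0 -1 0.4 0 0 0; 0 -1 0.4 0 0 0" --claw 0.4

```text
clock: 53.5
eef_pos: [0.5677, 0.0817, 0.1736]
eef_rot: [0.999, -0.036, -0.0, 0.0]
wrist_force: [-0.1, 0.3, 0.1]
opening: 0.0597
finger_force: 0.0
```

Call:
arm_command --rows "0 -0.3 0 0 0 0; -0.1 -0.6 0 0 0 0; -0.2 -1 0 0 0 0; -0.2 -1 0 0 0 0; -0.2 -1 0 0 0 0; -0.2 -1 0 0 0 0; -0.2 -1 0 0 0 0; -0.2 -1 0 0 0 0; -0.2 -1 0 0 0 0; -0.2 -1 0 0 0 0"

```text
clock: 54.5
eef_pos: [0.5478, -0.0185, 0.1736]
eef_rot: [0.999, -0.036, -0.0, 0.0]
wrist_force: [0.0, 0.5, -0.6]
opening: 0.0595
finger_force: 0.0
```

Call:
arm_command --rows "-0.1 -0.3 0 0 0 0; -0.2 -0.6 0 0 0 0; -0.3 -1 0 0 0 0; -0.3 -1 0 0 0 0; -0.3 -1 0 0 0 0; -0.3 -1 0 0 0 0; -0.3 -1 0 0 0 0; -0.3 -1 0 0 0 0; -0.3 -1 0 0 0 0; -0.3 -1 0 0 0 0"

```text
clock: 55.5
eef_pos: [0.5179, -0.1184, 0.1736]
eef_rot: [0.999, -0.036, -0.0, 0.0]
wrist_force: [0.1, 0.4, 1.0]
opening: 0.0596
finger_force: 0.0
```

Call:
arm_command --rows "-0.1 -0.3 0 0 0 0; -0.2 -0.6 0 0 0 -0.013; -0.34 -1 0 0 0 -0.013; -0.34 -1 0 0 0 -0.013; -0.34 -1 0 0 0 -0.013; -0.34 -1 0 0 0 -0.013; -0.34 -1 0 0 0 -0.013; -0.34 -1 0 0 0 -0.013; -0.34 -1 0 0 0 -0.013; -0.34 -1 0 0 0 -0.013"

```text
clock: 56.5
eef_pos: [0.4839, -0.2185, 0.1737]
eef_rot: [0.997, -0.076, 0.0, 0.0]
wrist_force: [0.3, 0.4, -1.2]
opening: 0.0598
finger_force: 0.0
```

Call:
arm_command --rows "0 -0.3 0 0 0 0; 0 -0.6 0 0 0 0; 0 -1 0 0 0 0; 0 -1 0 0 0 0; 0 -1 0 0 0 0; 0 -1 0 0 0 0; 0 -1 0 0 0 0; 0 -1 0 0 0 0; 0 -1 0 0 0 0; 0 -1 0 0 0 0"

```text
clock: 57.5
eef_pos: [0.4839, -0.3185, 0.1738]
eef_rot: [0.997, -0.077, 0.0, 0.0]
wrist_force: [1.0, -0.3, 1.2]
opening: 0.06
finger_force: 0.0
```

```bash
python3 tgt.py
```

```text
[ 0.4838 -0.3186  0.1738] -8.79
[ 0.4622 -0.3049] 3.7 [25.2 58.9] 199 delta grasp [-0.0112  0.0144] turn 0.0347
```

Slide C was just knocked to (0.462,-0.305). I'll re-aim and measure again.

Call:
arm_command --rows "-0.05 0.07 0 0 0 0.017; -0.11 0.14 0 0 0 0.034; -0.11 0.14 0 0 0 0.0347; -0.11 0.14 0 0 0 0.0347; -0.11 0.14 0 0 0 0.0347; -0.11 0.14 0 0 0 0.0347; -0.11 0.14 0 0 0 0.0347; -0.11 0.14 0 0 0 0.0347; -0.11 0.14 0 0 0 0.0347; -0.11 0.14 0 0 0 0.0347"

```text
clock: 58.6
eef_pos: [0.4728, -0.3049, 0.1736]
eef_rot: [0.999, 0.032, -0.0, 0.0]
wrist_force: [0.2, -0.0, 0.2]
opening: 0.0597
finger_force: 0.0
```

```bash
python3 tgt.py
```

```text
[ 0.4728 -0.3049  0.1736] 3.67
[ 0.4622 -0.3051] 4.1 [24.6 57.2] 222 delta grasp [-0.0001  0.0006] turn 0.0012
```

Call:
arm_command --rows "0 0.005 -0.2 0 0 0; 0 0.005 -0.5 0 0 0; 0 0.005 -0.8 0 0 0; 0 0.005 -1 0 0 0; 0 0.005 -1 0 0 0; 0 0.005 -1 0 0 0; 0 0.005 -1 0 0 0; 0 0.005 -1 0 0 0; 0 0.005 -1 0 0 0; 0 0.005 -1 0 0 0"

```text
clock: 59.7
eef_pos: [0.4731, -0.3047, 0.0745]
eef_rot: [0.999, 0.032, 0.001, 0.001]
wrist_force: [-0.9, -0.5, 0.7]
opening: 0.0599
finger_force: 0.0
```

Call:
arm_command --rows "0 0 -0.2 0 0 0; 0 0 -0.4 0 0 0; 0 0 -0.5 0 0 0; 0 0 -0.6 0 0 0; 0 0 -0.65 0 0 0; 0 0 -0.68 0 0 0; 0 0 -0.68 0 0 0; 0 0 -0.68 0 0 0; 0 0 -0.68 0 0 0; 0 0 -0.68 0 0 0"

```text
clock: 60.7
eef_pos: [0.4731, -0.3046, 0.0062]
eef_rot: [0.999, 0.032, 0.0, 0.0]
wrist_force: [0.5, 0.2, 0.1]
opening: 0.06
finger_force: 0.0
```

Call:
arm_command --rows "0 0 0 0 0 0; 0 0 0 0 0 0; 0 0 0 0 0 0; 0 0 0 0 0 0; 0 0 0 0 0 0; 0 0 0 0 0 0; 0 0 0 0 0 0; 0 0 0 0 0 0; 0 0 0 0 0 0; 0 0 0 0 0 0" --claw -1

```text
clock: 61.7
eef_pos: [0.473, -0.3046, 0.006]
eef_rot: [0.999, 0.032, 0.0, 0.0]
wrist_force: [0.7, -0.9, 4.0]
opening: 0.0237
finger_force: 48.0
```

Call:
arm_command --rows "0 0 0.1 0 0 0; 0 0 0.2 0 0 0; 0 0 0.4 0 0 0; 0 0 0.6 0 0 0; 0 0 0.8 0 0 0; 0 0 1 0 0 0; 0 0 1 0 0 0; 0 0 1 0 0 0; 0 0 1 0 0 0; 0 0 1 0 0 0"

```text
clock: 62.7
eef_pos: [0.4719, -0.3038, 0.1039]
eef_rot: [0.999, 0.032, -0.001, -0.001]
wrist_force: [0.5, 0.6, -0.8]
opening: 0.0235
finger_force: 47.3
```

Call:
arm_command --rows "0 0.2 0.2 0 0 0; 0 0.4 0.5 0 0 -0.01; 0.1 0.7 0.5 0 0 -0.0215; 0.2 1 0.5 0 0 -0.0215; 0.2 1 0.5 0 0 -0.0215; 0.2 1 0.5 0 0 -0.0215; 0.2 1 0.5 0 0 -0.0215; 0.2 1 0.5 0 0 -0.0215; 0.2 1 0.5 0 0 -0.0215; 0.2 1 0.5 0 0 -0.0215"

```text
clock: 63.7
eef_pos: [0.4925, -0.205, 0.1555]
eef_rot: [0.999, -0.036, -0.0, 0.0]
wrist_force: [0.1, 0.2, -1.1]
opening: 0.0234
finger_force: 47.4
```

Call:
arm_command --rows "0 0.3 0 0 0 0; 0.1 0.6 0 0 0 0; 0.2 0.9 0 0 0 0; 0.3 1 0 0 0 0; 0.3 1 0 0 0 0; 0.3 1 0 0 0 0; 0.3 1 0 0 0 0; 0.3 1 0 0 0 0; 0.3 1 0 0 0 0; 0.3 1 0 0 0 0"

```text
clock: 64.7
eef_pos: [0.5226, -0.1049, 0.1557]
eef_rot: [0.999, -0.036, -0.0, 0.0]
wrist_force: [-0.1, -0.9, -0.2]
opening: 0.0241
finger_force: 47.4
```

```bash
python3 held.py
```

```text
[ 0.5226 -0.1048  0.1557] yaw -4.1 0.02354968805836324 47.3538029944757
{'conf': 0.77, 'o': array([ 0.512 , -0.1038]), 'yaw': np.float64(-4.1), 'size': array([25.6, 60.7]), 'ngold': 412, 'z': np.float64(0.1655), 'px': array([256., 259.])}
1 delta to home [0.041  0.2213]
2 delta to home [0.0457 0.2856]
3 delta to home [0.0503 0.3493]
```

Call:
arm_command --rows "0 0.3 0 0 0 0; 0.1 0.6 0 0 0 0; 0.2 0.9 0 0 0 0; 0.2 1 0 0 0 0; 0.2 1 0 0 0 0; 0.2 1 0 0 0 0; 0.2 1 0 0 0 0; 0.2 1 0 0 0 0; 0.2 1 0 0 0 0; 0.2 1 0 0 0 0"

```text
clock: 65.8
eef_pos: [0.5427, -0.0049, 0.1557]
eef_rot: [0.999, -0.036, -0.0, 0.0]
wrist_force: [0.0, 0.1, 0.2]
opening: 0.0239
finger_force: 47.4
```

Call:
arm_command --rows "0 0.3 0 0 0 0; 0.1 0.6 0 0 0 0; 0.21 0.9 0 0 0 0; 0.21 1 0 0 0 0; 0.21 1 0 0 0 0; 0.21 1 0 0 0 0; 0.21 1 0 0 0 0; 0.21 1 0 0 0 0; 0.21 1 0 0 0 0; 0.21 1 0 0 0 0"

```text
clock: 66.8
eef_pos: [0.5637, 0.0951, 0.1557]
eef_rot: [0.999, -0.036, 0.0, 0.0]
wrist_force: [0.9, -0.1, 0.2]
opening: 0.0235
finger_force: 47.4
```

Call:
arm_command --rows "0 0.1 0 0 0 0; 0 0.215 -0.1 0 0 0; 0 0.215 -0.2 0 0 0; 0 0.215 -0.4 0 0 0; 0 0.215 -0.6 0 0 0; 0 0.215 -0.8 0 0 0; 0 0.215 -0.8 0 0 0; 0 0.215 -0.8 0 0 0; 0 0.215 -0.8 0 0 0; 0 0.215 -0.8 0 0 0"

```text
clock: 67.8
eef_pos: [0.5642, 0.1173, 0.0768]
eef_rot: [0.999, -0.035, 0.001, -0.0]
wrist_force: [-0.4, 0.4, -0.6]
opening: 0.0234
finger_force: 47.3
```

```bash
python3 held.py
```

```text
[0.5642 0.1172 0.0768] yaw -4.06 0.023477351785778363 47.331318954820745
{'conf': 0.84, 'o': array([0.5536, 0.1184]), 'yaw': np.float64(-4.1), 'size': array([25.6, 60.7]), 'ngold': 429, 'z': np.float64(0.0867), 'px': array([254., 258.])}
1 delta to home [-0.0006 -0.0009]
2 delta to home [0.0041 0.0634]
3 delta to home [0.0087 0.1271]
```

Call:
arm_command --rows "-0.004 -0.004 -0.1 0 0 0; -0.004 -0.004 -0.2 0 0 0; -0.004 -0.004 -0.26 0 0 0; -0.004 -0.004 -0.3 0 0 0; -0.004 -0.004 -0.34 0 0 0; -0.004 -0.004 -0.37 0 0 0; -0.004 -0.004 -0.4 0 0 0; -0.004 -0.004 -0.415 0 0 0; -0.004 -0.004 -0.42 0 0 0; -0.004 -0.004 -0.42 0 0 0"

```text
clock: 68.9
eef_pos: [0.5635, 0.1167, 0.034]
eef_rot: [0.999, -0.035, 0.0, 0.0]
wrist_force: [-1.5, -0.9, 1.0]
opening: 0.0238
finger_force: 47.6
```

Call:
arm_command --rows "0 0 0 0 0 0; 0 0 0 0 0 0; 0 0 0 0 0 0; 0 0 0 0 0 0; 0 0 0 0 0 0; 0 0 0.1 0 0 0; 0 0 0.3 0 0 0; 0 0 0.6 0 0 0; 0 0 1 0 0 0; 0 0 1 0 0 0" --claw -0.1

```text
clock: 69.9
eef_pos: [0.5675, 0.1172, 0.142]
eef_rot: [0.999, -0.035, 0.007, -0.001]
wrist_force: [0.2, 1.0, 0.9]
opening: 0.0384
finger_force: 0.0
```

Call:
arm_command --rows "-0.2 0.1 0.2 0 0 0; -0.5 0.3 0.4 0 0 0; -0.7 0.6 0.5 0 0 0; -0.7 0.6 0.5 0 0 0; -0.7 0.6 0.5 0 0 0; -0.7 0.6 0.5 0 0 0; -0.7 0.6 0.5 0 0 0; -0.7 0.6 0.5 0 0 0; -0.7 0.6 0.5 0 0 0; -0.7 0.6 0.5 0 0 0" --claw 0.2

```text
clock: 70.9
eef_pos: [0.4935, 0.1763, 0.1833]
eef_rot: [0.999, -0.036, -0.0, 0.0]
wrist_force: [1.0, 0.1, 0.1]
opening: 0.0516
finger_force: 0.0
```

```bash
python3 chk.py; python3 - <<'E'
from h import *
p,d,ci=snap('wrist','w7.png')
O=np.array([.5577,.1817,0]);X=np.array([.9974,-.0724,0]);Y=np.array([.0724,.9974,0])
for y in(-64,0,64):
    P=[O+a*.001*X+(y+b)*.001*Y+[0,0,.034] for a in(-38,) for b in(-13,13)]+[O+a*.001*X+(y+b)*.001*Y+[0,0,.0455] for a in(-18,38) for b in(-12.5,12.5)]
    for q in proj(np.array(P),ci): cv2.circle(p,tuple(int(k) for k in q.round()),1,(255,0,0),-1)
cv2.imwrite('pics/w7.png',p[...,::-1])
E
```

```text
[0.4935 0.1764 0.1834]
station xy mm -0.2 64.5 yaw rel -0.04999999999999982 [26.2 57.3] 0.0439 0.92
-30 0.035; -12 0.0437; 0 0.0435; 10 0.0436; 20 0.0437; 33 0.0436; 
station xy mm -0.1 0.8 yaw rel 0.25000000000000044 [24.9 57.3] 0.0438 0.81
-30 0.035; -12 0.0436; 0 0.0436; 10 0.0436; 20 0.0437; 33 0.0436; 
station xy mm 0.1 -63.8 yaw rel 0.05000000000000071 [25.6 57.3] 0.0438 0.78
-30 0.0349; -12 0.0436; 0 0.0437; 10 0.0435; 20 0.0436; 33 0.0435;
```

View pics/w7.png

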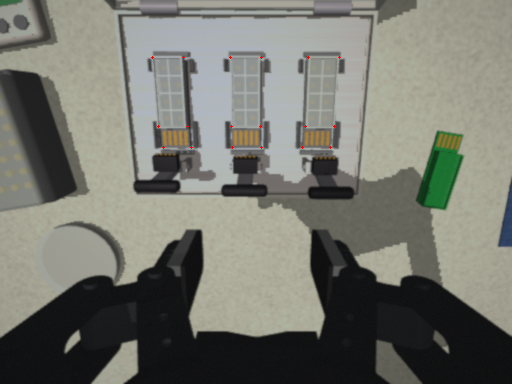

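w7 shows all three slides home: the red predicted lid and tail corners coincide with the slides at (172,98), (246,98) and (321,98). I'll close lever 2 first.

Call:
arm_command --rows "-0.03 0.09 -0.2 0 0 0; -0.03 0.09 -0.4 0 0 0; -0.03 0.09 -0.6 0 0 0; -0.03 0.09 -0.8 0 0 0; -0.03 0.09 -0.96 0 0 0; -0.03 0.09 -0.96 0 0 0; -0.03 0.09 -0.96 0 0 0; -0.03 0.09 -0.96 0 0 0; -0.03 0.09 -0.96 0 0 0; -0.03 0.09 -0.96 0 0 0" --squeeze 30

```text
clock: 72.15
eef_pos: [0.4909, 0.1858, 0.0887]
eef_rot: [0.999, -0.035, 0.001, -0.0]
wrist_force: [0.2, 0.7, 0.2]
opening: 0.051
finger_force: 0.0
```

Call:
arm_command --rows "0 0 0 0 0 0; 0 0 0 0 0 0; 0 0 0 0 0 0; 0 0 0 0 0 0; 0 0 0 0 0 0; 0 0 0 0 0 0; 0 0 0 0 0 0; 0 0 0 0 0 0; 0 0 0 0 0 0; 0 0 0 0 0 0" --claw -1

```text
clock: 73.15
eef_pos: [0.4906, 0.1859, 0.0883]
eef_rot: [0.999, -0.035, 0.0, -0.0]
wrist_force: [-0.8, 1.1, 5.3]
opening: 0.0329
finger_force: 30.0
```

Call:
arm_command --rows "0.093 -0.007 0.018 0 0 0; 0.188 -0.014 0.018 0 0 0; 0.28 -0.02 0 0 0 0; 0.368 -0.027 -0.036 0 0 0; 0.448 -0.033 -0.087 0 0 0; 0.517 -0.037 -0.152 0 0 0; 0.572 -0.041 -0.229 0 0 0; 0.61 -0.044 -0.316 0 0 0; 0.633 -0.046 -0.408 0 0 0; 0.638 -0.046 -0.475 0 0 0"

```text
clock: 74.15
eef_pos: [0.5577, 0.181, 0.041]
eef_rot: [0.999, -0.036, 0.004, -0.0]
wrist_force: [4.6, 2.0, 5.1]
opening: 0.0327
finger_force: 32.4
```

Call:
arm_command --rows "0 0 -0.01 0 0 0; 0 0 -0.02 0 0 0; 0 0 -0.02 0 0 0; 0 0 -0.02 0 0 0; 0 0 -0.02 0 0 0; 0 0 -0.02 0 0 0; 0 0 -0.02 0 0 0; 0 0 -0.02 0 0 0; 0 0 -0.02 0 0 0; 0 0 -0.02 0 0 0"

```text
clock: 75.15
eef_pos: [0.5577, 0.181, 0.0394]
eef_rot: [0.999, -0.036, 0.004, -0.0]
wrist_force: [6.4, 1.5, 2.2]
opening: 0.0324
finger_force: 32.3
```

```bash
python3 - <<'E'
from h import *
snap('wrist','w8.png')
E
```

```text
(no output)
```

View pics/w8.png

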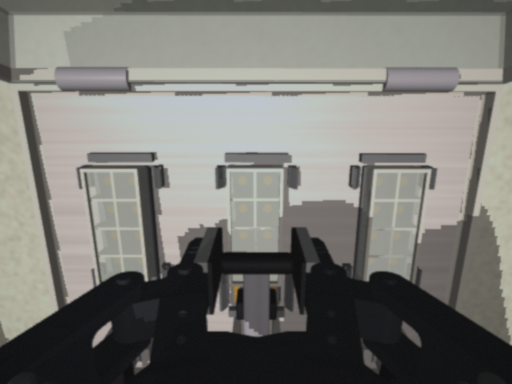

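Call:
arm_command --rows "0 0 0 0 0 0; 0 0 0 0 0 0; 0 0 0 0 0 0; 0 0 0 0 0 0; -0.005 0 0.1 0 0 0; -0.05 0 0.3 0 0 0; -0.2 0 0.6 0 0 0; -0.4 0 1 0 0 0; -0.6 0 1 0 0 0; -0.6 0 1 0 0 0" --claw 0.2

```text
clock: 76.2
eef_pos: [0.4935, 0.1815, 0.1409]
eef_rot: [0.999, -0.035, 0.002, -0.001]
wrist_force: [0.6, -0.9, -0.0]
opening: 0.0514
finger_force: 0.0
```

```bash
cat > lev.py <<'E'
from h import *
p,d,ci=snap('wrist'); W=world(d,ci); o=monitor.get_obs(); print(o['eef_pos'].round(4))
O=np.array([.5577,.1817]);X=np.array([.9974,-.0724]);Y=np.array([.0724,.9974])
q=W[...,:2]-O; a=q@X;b=q@Y
for i,y in enumerate((-.064,0,.064)):
    for dy in(-.010,.010):
        m=(abs(b-y-dy)<.004)&(abs(a)<.022)&(W[...,2]<.08)&(W[...,2]>.048)
        if m.sum(): print('lever',i+1,m.sum(),'bar x',np.nanmedian(a[m]).round(4),'z',np.nanmax(W[m][:,2]).round(4),np.nanmedian(W[m][:,2]).round(4))
    m=(abs(b-y)<.011)&(abs(a-.026)<.006)
    if m.sum(): print('  lid z',np.nanmedian(W[m][:,2]).round(4))
    m=(abs(b-y)<.003)&(a>-.045)&(a<-.012)
    if m.sum()>20: print('  arm z by x',[(k,np.nanmedian(W[m&(abs(a-k/1000)<.002)][:,2]).round(4)) for k in(-40,-30,-20,-14)])
E
python3 lev.py
```

```text
[0.4939 0.1812 0.1394]
lever 1 1 bar x 0.0001 z 0.0483 0.0483
lever 1 1 bar x 0.0096 z 0.0484 0.0484
  lid z 0.0436
  arm z by x [(-40, np.float64(0.0719)), (-30, np.float64(0.0347)), (-20, np.float64(0.0349)), (-14, np.float64(0.0435))]
lever 2 152 bar x -0.0023 z 0.0605 0.058
lever 2 157 bar x -0.002 z 0.06 0.0581
  lid z 0.0436
  arm z by x [(-40, np.float64(0.055)), (-30, np.float64(0.0555)), (-20, np.float64(0.0557)), (-14, np.float64(0.0558))]
  lid z 0.0437
  arm z by x [(-40, np.float64(0.0755)), (-30, np.float64(0.0347)), (-20, np.float64(0.0405)), (-14, np.float64(0.0437))]
```

```bash
python3 - <<'E'
from h import *
O=np.array([.5577,.1817]);X=np.array([.9974,-.0724]);Y=np.array([.0724,.9974])
for f in('w2','w3'):
    z=np.load(f+'.npz'); d=z['d']; ci={k:z[k] for k in('fovy','cx','cy','rvec','tvec')}
    W=world(d,ci); q=W[...,:2]-O; a=q@X;b=q@Y
    for i,y in enumerate((-.064,0,.064)):
        m=(abs(abs(b-y)-.010)<.004)&(abs(a)<.022)&(W[...,2]<.08)&(W[...,2]>.048)
        print(f,i+1,m.sum(),np.nanmedian(W[m][:,2]).round(4),end=' ')
        m=(abs(b-y)<.003)
        print([(k,np.nanmedian(W[m&(abs(a-k/1000)<.002)][:,2]).round(4)) for k in(-40,-30,-20,-14)])
E
```

```text
w2 1 107 0.0584 [(-40, np.float64(0.0553)), (-30, np.float64(0.0555)), (-20, np.float64(0.0558)), (-14, np.float64(0.0558))]
w2 2 118 0.0573 [(-40, np.float64(0.055)), (-30, np.float64(0.0549)), (-20, np.float64(0.0552)), (-14, np.float64(0.0553))]
w2 3 119 0.0573 [(-40, np.float64(0.0545)), (-30, np.float64(0.0547)), (-20, np.float64(0.0545)), (-14, np.float64(0.0542))]
w3 1 383 0.0582 [(-40, np.float64(0.0551)), (-30, np.float64(0.0553)), (-20, np.float64(0.0558)), (-14, np.float64(0.0561))]
w3 2 418 0.0572 [(-40, np.float64(nan)), (-30, np.float64(0.0551)), (-20, np.float64(0.0548)), (-14, np.float64(0.0551))]
w3 3 451 0.0571 [(-40, np.float64(0.0549)), (-30, np.float64(0.055)), (-20, np.float64(0.0544)), (-14, np.float64(0.0552))]
  return np.nanmean(a, axis, out=out, keepdims=keepdims)
```

Call:
arm_command --rows "-0.04 -0.3 0.05 0 0 0; -0.08 -0.59 0.05 0 0 0; -0.08 -0.59 0 0 0 0; -0.08 -0.59 -0.2 0 0 0; -0.08 -0.59 -0.4 0 0 0; -0.08 -0.59 -0.5 0 0 0; -0.08 -0.59 -0.5 0 0 0; -0.08 -0.59 -0.5 0 0 0; -0.08 -0.59 -0.5 0 0 0; -0.08 -0.59 -0.5 0 0 0"

```text
clock: 77.25
eef_pos: [0.4869, 0.1223, 0.0893]
eef_rot: [0.999, -0.035, 0.001, -0.0]
wrist_force: [-0.2, -0.1, -0.9]
opening: 0.0512
finger_force: 0.0
```

Call:
arm_command --rows "0 0 0 0 0 0; 0 0 0 0 0 0; 0 0 0 0 0 0; 0 0 0 0 0 0; 0 0 0 0 0 0; 0 0 0 0 0 0; 0 0 0 0 0 0; 0 0 0 0 0 0; 0 0 0 0 0 0; 0 0 0 0 0 0" --claw -1

```text
clock: 78.25
eef_pos: [0.4866, 0.1221, 0.089]
eef_rot: [0.999, -0.035, 0.001, -0.0]
wrist_force: [-1.0, -0.6, 7.6]
opening: 0.0328
finger_force: 29.9
```

Call:
arm_command --rows "0.093 -0.007 0.018 0 0 0; 0.188 -0.014 0.018 0 0 0; 0.28 -0.02 0 0 0 0; 0.368 -0.027 -0.036 0 0 0; 0.448 -0.033 -0.087 0 0 0; 0.517 -0.037 -0.152 0 0 0; 0.572 -0.041 -0.229 0 0 0; 0.61 -0.044 -0.316 0 0 0; 0.633 -0.046 -0.408 0 0 0; 0.638 -0.046 -0.475 0 0 0"

```text
clock: 79.25
eef_pos: [0.5541, 0.1172, 0.0415]
eef_rot: [0.999, -0.036, 0.004, -0.0]
wrist_force: [4.1, -0.2, 5.2]
opening: 0.0329
finger_force: 32.6
```

Call:
arm_command --rows "0 0 -0.01 0 0 0; 0 0 -0.02 0 0 0; 0 0 -0.02 0 0 0; 0 0 -0.02 0 0 0; 0 0 -0.02 0 0 0; 0 0 -0.02 0 0 0; 0 0 -0.02 0 0 0; 0 0 -0.02 0 0 0; 0 0 -0.02 0 0 0; 0 0 -0.02 0 0 0"

```text
clock: 80.25
eef_pos: [0.5542, 0.1172, 0.0399]
eef_rot: [0.999, -0.036, 0.005, -0.0]
wrist_force: [6.3, -0.6, 3.5]
opening: 0.0325
finger_force: 32.5
```

Call:
arm_command --rows "0 0 0 0 0 0; 0 0 0 0 0 0; 0 0 0 0 0 0; 0 0 0 0 0 0; -0.005 0 0.1 0 0 0; -0.05 0 0.3 0 0 0; -0.2 0.2 0.6 0 0 0; -0.4 0.6 1 0 0 0; -0.6 1 1 0 0 0; -0.6 1 1 0 0 0" --claw 0.2

```text
clock: 81.25
eef_pos: [0.4889, 0.2222, 0.1423]
eef_rot: [0.999, -0.032, 0.002, -0.002]
wrist_force: [0.9, 0.4, -0.7]
opening: 0.051
finger_force: 0.0
```

```bash
python3 lev.py
```

```text
[0.4893 0.2201 0.1408]
lever 1 162 bar x -0.0026 z 0.0614 0.0593
lever 1 187 bar x -0.0028 z 0.0614 0.0593
  lid z 0.0436
  arm z by x [(-40, np.float64(0.0548)), (-30, np.float64(0.0558)), (-20, np.float64(0.0562)), (-14, np.float64(0.0565))]
lever 2 157 bar x -0.0025 z 0.0604 0.058
lever 2 173 bar x -0.0026 z 0.0598 0.058
  lid z 0.0437
  arm z by x [(-40, np.float64(0.0551)), (-30, np.float64(0.0552)), (-20, np.float64(0.0555)), (-14, np.float64(0.0558))]
lever 3 3 bar x 0.008 z 0.0482 0.0481
  lid z 0.0436
  arm z by x [(-40, np.float64(0.0749)), (-30, np.float64(0.0348)), (-20, np.float64(0.0353)), (-14, np.float64(0.0438))]
```

Call:
arm_command --rows "0.05 0.15 0.05 0 0 0; 0.05 0.325 0.05 0 0 0; 0.05 0.325 0 0 0 0; 0.05 0.325 -0.2 0 0 0; 0.05 0.325 -0.4 0 0 0; 0.05 0.325 -0.5 0 0 0; 0.05 0.325 -0.5 0 0 0; 0.05 0.325 -0.5 0 0 0; 0.05 0.325 -0.5 0 0 0; 0.05 0.325 -0.5 0 0 0"

```text
clock: 82.3
eef_pos: [0.4957, 0.2501, 0.0899]
eef_rot: [0.999, -0.035, 0.001, -0.0]
wrist_force: [0.1, -0.3, 0.9]
opening: 0.0512
finger_force: 0.0
```

Call:
arm_command --rows "0 0 0 0 0 0; 0 0 0 0 0 0; 0 0 0 0 0 0; 0 0 0 0 0 0; 0 0 0 0 0 0; 0 0 0 0 0 0; 0 0 0 0 0 0; 0 0 0 0 0 0; 0 0 0 0 0 0; 0 0 0 0 0 0" --claw -1

```text
clock: 83.3
eef_pos: [0.4954, 0.2499, 0.0896]
eef_rot: [0.999, -0.035, 0.001, 0.0]
wrist_force: [-1.4, -1.3, 4.7]
opening: 0.0324
finger_force: 29.7
```

Call:
arm_command --rows "0.093 -0.007 0.018 0 0 0; 0.188 -0.014 0.018 0 0 0; 0.28 -0.02 0 0 0 0; 0.368 -0.027 -0.036 0 0 0; 0.448 -0.033 -0.087 0 0 0; 0.517 -0.037 -0.152 0 0 0; 0.572 -0.041 -0.229 0 0 0; 0.61 -0.044 -0.316 0 0 0; 0.633 -0.046 -0.408 0 0 0; 0.638 -0.046 -0.475 0 0 0"

```text
clock: 84.3
eef_pos: [0.5627, 0.2451, 0.0422]
eef_rot: [0.999, -0.036, 0.004, -0.0]
wrist_force: [2.6, -2.9, 5.0]
opening: 0.0325
finger_force: 41.9
```

Call:
arm_command --rows "0 0 -0.01 0 0 0; 0 0 -0.02 0 0 0; 0 0 -0.02 0 0 0; 0 0 -0.02 0 0 0; 0 0 -0.02 0 0 0; 0 0 -0.02 0 0 0; 0 0 -0.02 0 0 0; 0 0 -0.02 0 0 0; 0 0 -0.02 0 0 0; 0 0 -0.02 0 0 0"

```text
clock: 85.3
eef_pos: [0.5627, 0.245, 0.0409]
eef_rot: [0.999, -0.036, 0.005, -0.0]
wrist_force: [4.0, -2.5, 3.5]
opening: 0.0322
finger_force: 41.8
```

Call:
arm_command --rows "0 0 0 0 0 0; 0 0 0 0 0 0; 0 0 0 0 0 0; 0 0 0 0 0 0; 0 0 0.1 0 0 0; 0 0 0.3 0 0 0; 0 0 0.5 0 0 0; 0 0 0.5 0 0 0; 0 0 0.5 0 0 0; 0 0 0.5 0 0 0" --claw 0.2

```text
clock: 86.3
eef_pos: [0.5579, 0.2452, 0.0879]
eef_rot: [0.999, -0.035, -0.001, 0.0]
wrist_force: [-0.3, -0.8, -0.3]
opening: 0.0514
finger_force: 0.0
```

Call:
arm_command --rows "0 0 0 0 0 0; 0 0 0 0 0 0; 0 0 0 0 0 0; 0 0 0 0 0 0; 0 0 0 0 0 0; 0 0 0 0 0 0; 0 0 -0.1 0 0 0; 0 0 -0.2 0 0 0; 0 0 -0.22 0 0 0; 0 0 -0.22 0 0 0" --claw -1

```text
clock: 87.3
eef_pos: [0.5579, 0.2451, 0.0656]
eef_rot: [0.999, -0.035, -0.001, 0.001]
wrist_force: [-0.4, -0.7, -0.3]
opening: -0.0
finger_force: 0.0
```

```bash
python3 lev.py
```

```text
[0.5584 0.2453 0.0664]
lever 1 3 bar x -0.0153 z 0.0561 0.0557
lever 1 359 bar x -0.0014 z 0.0615 0.0589
  lid z 0.0436
  arm z by x [(-40, np.float64(0.0553)), (-30, np.float64(0.0559)), (-20, np.float64(0.0566)), (-14, np.float64(0.0566))]
lever 2 286 bar x -0.0003 z 0.0601 0.058
lever 2 299 bar x -0.0006 z 0.0604 0.0579
  lid z 0.0437
  arm z by x [(-40, np.float64(nan)), (-30, np.float64(0.0553)), (-20, np.float64(0.0554)), (-14, np.float64(0.0556))]
lever 3 317 bar x 0.0019 z 0.08 0.0574
lever 3 324 bar x 0.0016 z 0.08 0.0573
  lid z 0.0437
  arm z by x [(-40, np.float64(nan)), (-30, np.float64(nan)), (-20, np.float64(nan)), (-14, np.float64(0.1044))]
  return np.nanmean(a, axis, out=out, keepdims=keepdims)
```

Call:
arm_command --rows "0.02 0 -0.03 0 0 0; 0.02 0 -0.06 0 0 0; 0.02 0 -0.08 0 0 0; 0.02 0 -0.09 0 0 0; 0.02 0 -0.1 0 0 0; 0.02 0 -0.11 0 0 0; 0.02 0 -0.12 0 0 0; 0.02 0 -0.13 0 0 0; 0.02 0 -0.13 0 0 0; 0.02 0 -0.13 0 0 0"

```text
clock: 88.35
eef_pos: [0.5609, 0.2455, 0.0562]
eef_rot: [0.999, -0.035, 0.0, -0.0]
wrist_force: [-3.8, -1.2, 8.1]
opening: 0.0
finger_force: 3.8
```

Call:
arm_command --rows "0 0 0.1 0 0 0; 0 0 0.2 0 0 0; 0 -0.2 0.2 0 0 0; -0.046 -0.45 0.2 0 0 0; -0.046 -0.638 0.2 0 0 0; -0.046 -0.638 0.1 0 0 0; -0.046 -0.638 0.05 0 0 0; -0.046 -0.638 0.03 0 0 0; -0.046 -0.638 0.01 0 0 0; -0.046 -0.638 0 0 0 0"

```text
clock: 89.35
eef_pos: [0.5558, 0.1821, 0.056]
eef_rot: [0.999, -0.035, -0.0, 0.0]
wrist_force: [-5.9, -2.4, 12.3]
opening: -0.0001
finger_force: 6.1
```

Call:
arm_command --rows "0 0 0 0 0 0; 0 0 0 0 0 0; 0 0 0 0 0 0; 0 0 0 0 0 0; 0 0 0 0 0 0; 0 0 0 0 0 0; 0 0 0 0 0 0; 0 0 0 0 0 0; 0 0 0 0 0 0; 0 0 0 0 0 0"

```text
clock: 90.35
eef_pos: [0.5558, 0.1821, 0.056]
eef_rot: [0.999, -0.035, -0.0, 0.0]
wrist_force: [-3.7, -1.8, 9.0]
opening: -0.0
finger_force: 4.6
```

Call:
arm_command --rows "0 0 0.1 0 0 0; 0 0 0.2 0 0 0; 0 -0.2 0.2 0 0 0; -0.046 -0.45 0.2 0 0 0; -0.046 -0.638 0.2 0 0 0; -0.046 -0.638 0.1 0 0 0; -0.046 -0.638 0.05 0 0 0; -0.046 -0.638 0.03 0 0 0; -0.046 -0.638 0.01 0 0 0; -0.046 -0.638 0 0 0 0"

```text
clock: 91.35
eef_pos: [0.5513, 0.1185, 0.0559]
eef_rot: [0.999, -0.035, -0.0, 0.0]
wrist_force: [-4.9, -2.1, 11.6]
opening: 0.0
finger_force: 6.2
```

Call:
arm_command --rows "0 0 0 0 0 0; 0 0 0 0 0 0; 0 0 0 0 0 0; 0 0 0 0 0 0; 0 0 0 0 0 0; 0 0 0 0 0 0; 0 0 0 0 0 0; 0 0 0 0 0 0; 0 0 0 0 0 0; 0 0 0 0 0 0"

```text
clock: 92.35
eef_pos: [0.5513, 0.1185, 0.056]
eef_rot: [0.999, -0.035, -0.0, 0.0]
wrist_force: [-3.8, -1.0, 9.5]
opening: -0.0002
finger_force: 4.6
```

All three bar tops stop at z = 0.056, which means shut. Next I'll locate the hood tab and verify the levers.

Call:
arm_command --rows "0 0 0.2 0 0 0; -0.2 0 0.5 0 0 0; -0.5 0.2 0.8 0 0 0; -0.6 0.5 1 0 0 0; -0.6 0.6 1 0 0 0; -0.6 0.6 1 0 0 0; -0.6 0.6 1 0 0 0; -0.6 0.6 1 0 0 0; -0.6 0.6 1 0 0 0; -0.6 0.6 1 0 0 0" --claw 0.2

```text
clock: 93.35
eef_pos: [0.4916, 0.177, 0.1533]
eef_rot: [0.999, -0.036, -0.001, 0.0]
wrist_force: [0.3, -0.2, -0.6]
opening: 0.0514
finger_force: 0.0
```

```bash
python3 lev.py 2>/dev/null; python3 chk.py 2>/dev/null
```

```text
[0.4916 0.1772 0.1535]
lever 1 144 bar x -0.0022 z 0.0588 0.0566
lever 1 155 bar x -0.0023 z 0.059 0.0564
  lid z 0.0436
  arm z by x [(-40, np.float64(0.0547)), (-30, np.float64(0.0545)), (-20, np.float64(0.0545)), (-14, np.float64(0.0547))]
lever 2 143 bar x -0.0023 z 0.0585 0.0565
lever 2 142 bar x -0.0023 z 0.0587 0.0566
  lid z 0.0437
  arm z by x [(-40, np.float64(0.0546)), (-30, np.float64(0.0544)), (-20, np.float64(0.0546)), (-14, np.float64(0.0544))]
lever 3 166 bar x -0.0031 z 0.0584 0.0564
lever 3 143 bar x -0.0024 z 0.0594 0.0567
  lid z 0.0437
  arm z by x [(-40, np.float64(0.0545)), (-30, np.float64(0.0546)), (-20, np.float64(0.0546)), (-14, np.float64(0.0546))]
[0.4916 0.1773 0.1537]
station xy mm -5.4 0.8 yaw rel 0.05000000000000071 [24.8 68.9] 0.0439 0.96
-30 0.0544; -12 0.0544; 0 0.0562; 10 0.0438; 20 0.0435; 33 0.0436; 
station xy mm -0.2 -63.8 yaw rel 0.15000000000000036 [25.8 57.4] 0.0438 0.82
-30 0.0542; -12 0.0542; 0 0.0565; 10 0.0436; 20 0.0436; 33 0.0436; 
station xy mm -0.4 64.4 yaw rel 0.05000000000000071 [26.3 57.4] 0.0438 0.81
-30 0.0544; -12 0.0542; 0 0.0567; 10 0.0437; 20 0.0436; 33 0.0437;
```

Call:
arm_command --rows "0.2 0 0.3 0 0 0; 0.4 0 0.7 0 0 0; 0.6 0 1 0 0 0; 0.8 0 1 0 0 0; 1 0 1 0 0 0; 1 0 1 0 0 0; 1 0 1 0 0 0; 1 0 1 0 0 0; 1 0 1 0 0 0; 1 0 1 0 0 0"

```text
clock: 94.6
eef_pos: [0.591, 0.1779, 0.2545]
eef_rot: [0.999, -0.035, 0.0, -0.0]
wrist_force: [-0.4, 0.4, -0.6]
opening: 0.0514
finger_force: 0.0
```

Call:
arm_command --rows "0.2 0 0.3 0 0 0; 0.4 0 0.7 0 0 0; 0.4 0 0.7 0 0 0; 0.4 0 0.7 0 0 0; 0.4 0 0.7 0 0 0; 0.4 0 0.7 0 0 0; 0.4 0 0.7 0 0 0; 0.4 0 0.7 0 0 0; 0.4 0 0.7 0 0 0; 0.4 0 0.7 0 0 0"

```text
clock: 95.6
eef_pos: [0.6315, 0.1778, 0.3241]
eef_rot: [0.999, -0.035, -0.0, 0.0]
wrist_force: [0.3, -0.7, 0.2]
opening: 0.0513
finger_force: 0.0
```

```bash
cat > hood.py <<'E'
from h import *
O=np.array([.5577,.1817]);X=np.array([.9974,-.0724]);Y=np.array([.0724,.9974])
o=monitor.get_obs(); print(o['eef_pos'].round(4))
for n in('wrist','scene','top'):
    p,d,ci=snap(n,'hd_%s.png'%n); W=world(d,ci)
    for r in finder.trace(n,'hood_tab')[:3]:
        m=r['region']; q=W[m]; q=q[~np.isnan(q[:,2])]
        e=q[:,:2]-O; print(n,round(r['confidence'],2),np.round(r['pixel']),m.sum(),'st x',np.percentile(e@X,[5,50,95]).round(3),'y',np.percentile(e@Y,[5,50,95]).round(3),'z',np.percentile(q[:,2],[5,50,95]).round(3))
    q=W.reshape(-1,3); q=q[~np.isnan(q[:,2])]; e=q[:,:2]-O; a=e@X;b=e@Y
    m=(abs(b)<.016)&(a>.03)&(a<.2)&(q[:,2]>.05)&(q[:,2]<.26)
    if m.sum()>10:
        s=np.c_[a[m],q[m,2]]; i=np.argsort(-s[:,1]); print(n,'centre strip top pts',s[i[::max(1,len(i)//12)]].round(3).tolist())
E
python3 hood.py
```

```text
[0.6315 0.1778 0.3241]
wrist 0.94 [261. 126.] 11488 st x [0.081 0.121 0.137] y [-0.101 -0.001  0.101] z [0.038 0.19  0.209]
wrist centre strip top pts [[0.12, 0.227], [0.122, 0.225], [0.124, 0.225], [0.119, 0.223], [0.116, 0.217], [0.108, 0.194], [0.108, 0.193], [0.127, 0.19], [0.128, 0.189], [0.134, 0.189], [0.137, 0.188], [0.138, 0.187]]
scene 0.95 [336. 192.] 3010 st x [0.105 0.12  0.135] y [-0.111 -0.013  0.091] z [0.042 0.136 0.193]
scene 0.35 [329. 192.] 3495 st x [-0.046  0.118  0.134] y [-0.111 -0.028  0.09 ] z [0.03  0.122 0.192]
scene centre strip top pts [[0.123, 0.226], [0.119, 0.215], [0.119, 0.201], [0.124, 0.189], [0.133, 0.187], [0.134, 0.175], [0.132, 0.159], [0.126, 0.142], [0.123, 0.125], [0.121, 0.109], [0.116, 0.089], [0.112, 0.073], [0.11, 0.055]]
top 0.71 [193. 146.] 1823 st x [0.081 0.11  0.131] y [-0.108 -0.04   0.047] z [0.033 0.076 0.193]
top centre strip top pts [[0.107, 0.192], [0.122, 0.121], [0.12, 0.116], [0.12, 0.108], [0.118, 0.103], [0.118, 0.098], [0.116, 0.089], [0.116, 0.084], [0.113, 0.079], [0.113, 0.072], [0.111, 0.067], [0.109, 0.06], [0.108, 0.053]]
```

View pics/hd_wrist.png

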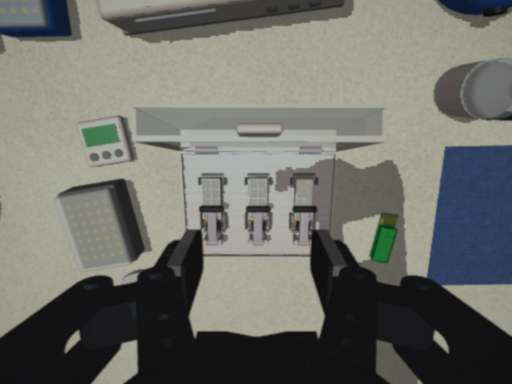

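Levers are flat and slides home. The hood tab is at (260,129) in the picture, with its tip at station x = 0.122, z = 0.226, so the hood angle is about 1.77. I'll work out the arc.

```bash
python3 - <<'E'
import numpy as np
ph=np.linspace(1.8125,.0375,61); x=-188.2*np.cos(ph);z=188.2*np.sin(ph)
for c in range(6):
    i=slice(10*c+1,10*c+11); d=np.c_[x[i]-x[10*c],z[i]-z[10*c]]/100
    print('; '.join(f'{a*.9974:.3f} {-a*.0724:.3f} {b:.3f} 0 0 0' for a,b in d))
E
```

```text
-0.054 0.004 0.013 0 0 0; -0.109 0.008 0.023 0 0 0; -0.163 0.012 0.033 0 0 0; -0.218 0.016 0.040 0 0 0; -0.274 0.020 0.046 0 0 0; -0.329 0.024 0.051 0 0 0; -0.384 0.028 0.054 0 0 0; -0.440 0.032 0.055 0 0 0; -0.495 0.036 0.054 0 0 0; -0.551 0.040 0.052 0 0 0
-0.055 0.004 -0.004 0 0 0; -0.111 0.008 -0.009 0 0 0; -0.166 0.012 -0.016 0 0 0; -0.221 0.016 -0.025 0 0 0; -0.275 0.020 -0.036 0 0 0; -0.329 0.024 -0.048 0 0 0; -0.383 0.028 -0.061 0 0 0; -0.437 0.032 -0.076 0 0 0; -0.490 0.036 -0.093 0 0 0; -0.542 0.039 -0.111 0 0 0
-0.052 0.004 -0.020 0 0 0; -0.103 0.007 -0.041 0 0 0; -0.154 0.011 -0.064 0 0 0; -0.204 0.015 -0.089 0 0 0; -0.253 0.018 -0.114 0 0 0; -0.301 0.022 -0.142 0 0 0; -0.349 0.025 -0.170 0 0 0; -0.395 0.029 -0.201 0 0 0; -0.441 0.032 -0.232 0 0 0; -0.486 0.035 -0.265 0 0 0
-0.044 0.003 -0.034 0 0 0; -0.087 0.006 -0.070 0 0 0; -0.128 0.009 -0.106 0 0 0; -0.169 0.012 -0.144 0 0 0; -0.209 0.015 -0.183 0 0 0; -0.247 0.018 -0.224 0 0 0; -0.284 0.021 -0.265 0 0 0; -0.320 0.023 -0.307 0 0 0; -0.355 0.026 -0.351 0 0 0; -0.388 0.028 -0.396 0 0 0
-0.032 0.002 -0.045 0 0 0; -0.063 0.005 -0.092 0 0 0; -0.092 0.007 -0.139 0 0 0; -0.120 0.009 -0.187 0 0 0; -0.146 0.011 -0.236 0 0 0; -0.171 0.012 -0.286 0 0 0; -0.195 0.014 -0.337 0 0 0; -0.217 0.016 -0.388 0 0 0; -0.237 0.017 -0.439 0 0 0; -0.256 0.019 -0.492 0 0 0
-0.017 0.001 -0.053 0 0 0; -0.033 0.002 -0.106 0 0 0; -0.047 0.003 -0.160 0 0 0; -0.060 0.004 -0.214 0 0 0; -0.071 0.005 -0.269 0 0 0; -0.081 0.006 -0.324 0 0 0; -0.088 0.006 -0.379 0 0 0; -0.095 0.007 -0.434 0 0 0; -0.099 0.007 -0.490 0 0 0; -0.102 0.007 -0.545 0 0 0
```

Call:
arm_command --rows "0.1 -0.01 -0.2 0 0 0; 0.2 -0.02 -0.4 0 0 0; 0.3 -0.03 -0.5 0 0 0; 0.46 -0.045 -0.6 0 0 0; 0.46 -0.045 -0.6 0 0 0; 0.46 -0.045 -0.6 0 0 0; 0.46 -0.045 -0.6 0 0 0; 0.46 -0.045 -0.6 0 0 0; 0.46 -0.045 -0.6 0 0 0; 0.46 -0.045 -0.6 0 0 0" --claw 0.5

```text
clock: 96.9
eef_pos: [0.6774, 0.1734, 0.2649]
eef_rot: [0.999, -0.035, 0.001, -0.0]
wrist_force: [-0.5, -0.9, -0.3]
opening: 0.0644
finger_force: 0.0
```

Call:
arm_command --rows "0 0 -0.1 0 0 0; 0 0 -0.2 0 0 0; 0 0 -0.3 0 0 0; 0 0 -0.4 0 0 0; 0 0 -0.5 0 0 0; 0 0 -0.6 0 0 0; 0 0 -0.64 0 0 0; 0 0 -0.64 0 0 0; 0 0 -0.64 0 0 0; 0 0 -0.64 0 0 0"

```text
clock: 97.9
eef_pos: [0.6779, 0.1733, 0.2011]
eef_rot: [0.999, -0.035, 0.001, -0.0]
wrist_force: [-0.4, 0.0, 1.1]
opening: 0.0642
finger_force: 0.0
```

Call:
arm_command --rows "0 0 0 0 0 0; 0 0 0 0 0 0; 0 0 0 0 0 0; 0 0 0 0 0 0; 0 0 0 0 0 0; 0 0 0 0 0 0; 0 0 0 0 0 0; 0 0 0 0 0 0; 0 0 0 0 0 0; 0 0 0 0 0 0" --claw -1 --squeeze 50

```text
clock: 98.9
eef_pos: [0.6779, 0.1724, 0.2011]
eef_rot: [0.999, -0.036, 0.001, 0.001]
wrist_force: [-0.2, -4.8, 4.8]
opening: 0.0346
finger_force: 52.1
```

Gripped on the tab, opening 34.6 mm. Swinging the hood.

Call:
arm_command --rows "-0.054 0.004 0.013 0 0 0; -0.109 0.008 0.023 0 0 0; -0.163 0.012 0.033 0 0 0; -0.218 0.016 0.04 0 0 0; -0.274 0.02 0.046 0 0 0; -0.329 0.024 0.051 0 0 0; -0.384 0.028 0.054 0 0 0; -0.44 0.032 0.055 0 0 0; -0.495 0.036 0.054 0 0 0; -0.551 0.04 0.052 0 0 0"

```text
clock: 99.9
eef_pos: [0.6246, 0.1764, 0.2063]
eef_rot: [0.999, -0.036, 0.003, 0.0]
wrist_force: [4.3, -5.7, 3.0]
opening: 0.0345
finger_force: 52.5
```

Call:
arm_command --rows "-0.055 0.004 -0.004 0 0 0; -0.111 0.008 -0.009 0 0 0; -0.166 0.012 -0.016 0 0 0; -0.221 0.016 -0.025 0 0 0; -0.275 0.02 -0.036 0 0 0; -0.329 0.024 -0.048 0 0 0; -0.383 0.028 -0.061 0 0 0; -0.437 0.032 -0.076 0 0 0; -0.49 0.036 -0.093 0 0 0; -0.542 0.039 -0.111 0 0 0"

```text
clock: 100.9
eef_pos: [0.5701, 0.1803, 0.1961]
eef_rot: [0.999, -0.036, 0.003, 0.0]
wrist_force: [2.0, -5.5, 7.1]
opening: 0.0345
finger_force: 53.6
```

Call:
arm_command --rows "-0.052 0.004 -0.02 0 0 0; -0.103 0.007 -0.041 0 0 0; -0.154 0.011 -0.064 0 0 0; -0.204 0.015 -0.089 0 0 0; -0.253 0.018 -0.114 0 0 0; -0.301 0.022 -0.142 0 0 0; -0.349 0.025 -0.17 0 0 0; -0.395 0.029 -0.201 0 0 0; -0.441 0.032 -0.232 0 0 0; -0.486 0.035 -0.265 0 0 0"

```text
clock: 101.9
eef_pos: [0.52, 0.1839, 0.17]
eef_rot: [0.999, -0.036, 0.002, 0.001]
wrist_force: [-3.1, -6.1, 10.1]
opening: 0.0346
finger_force: 50.2
```

```bash
python3 - <<'E'
from h import *
p,d,ci=snap('scene'); cv2.imwrite('pics/s1.png',cv2.resize(p[120:260,230:420,::-1],None,fx=3,fy=3))
E
```

```text
(no output)
```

View pics/s1.png

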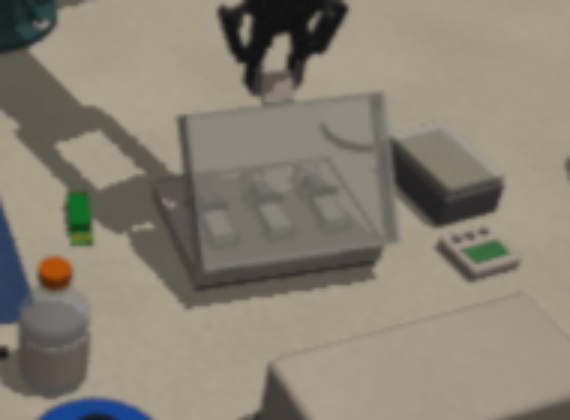

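The crop shows the hood half shut, with the tab held in the fingers at about (275,85). Continuing.

Call:
arm_command --rows "-0.044 0.003 -0.034 0 0 0; -0.087 0.006 -0.07 0 0 0; -0.128 0.009 -0.106 0 0 0; -0.169 0.012 -0.144 0 0 0; -0.209 0.015 -0.183 0 0 0; -0.247 0.018 -0.224 0 0 0; -0.284 0.021 -0.265 0 0 0; -0.32 0.023 -0.307 0 0 0; -0.355 0.026 -0.351 0 0 0; -0.388 0.028 -0.396 0 0 0"

```text
clock: 102.95
eef_pos: [0.4791, 0.1869, 0.1287]
eef_rot: [0.999, -0.035, -0.002, 0.001]
wrist_force: [-7.6, -6.2, 8.9]
opening: 0.0344
finger_force: 50.3
```

Call:
arm_command --rows "-0.032 0.002 -0.045 0 0 0; -0.063 0.005 -0.092 0 0 0; -0.092 0.007 -0.139 0 0 0; -0.12 0.009 -0.187 0 0 0; -0.146 0.011 -0.236 0 0 0; -0.171 0.012 -0.286 0 0 0; -0.195 0.014 -0.337 0 0 0; -0.217 0.016 -0.388 0 0 0; -0.237 0.017 -0.439 0 0 0; -0.256 0.019 -0.492 0 0 0"

```text
clock: 103.95
eef_pos: [0.4529, 0.1888, 0.0781]
eef_rot: [0.999, -0.035, -0.003, 0.001]
wrist_force: [-4.7, -6.0, 5.2]
opening: 0.0346
finger_force: 52.8
```

Call:
arm_command --rows "-0.017 0.001 -0.053 0 0 0; -0.033 0.002 -0.106 0 0 0; -0.047 0.003 -0.16 0 0 0; -0.06 0.004 -0.214 0 0 0; -0.071 0.005 -0.269 0 0 0; -0.081 0.006 -0.324 0 0 0; -0.088 0.006 -0.379 0 0 0; -0.095 0.007 -0.434 0 0 0; -0.099 0.007 -0.49 0 0 0; -0.102 0.007 -0.545 0 0 0"

```text
clock: 104.95
eef_pos: [0.4426, 0.1896, 0.023]
eef_rot: [0.999, -0.035, -0.003, 0.001]
wrist_force: [-4.5, -4.6, 2.2]
opening: 0.0349
finger_force: 56.4
```

Call:
arm_command --rows "0 0 0 0 0 0; 0 0 0 0 0 0; 0 0 0 0 0 0; 0 0 0 0 0 0; 0 0 0.2 0 0 0; 0 0 0.5 0 0 0; 0 0 0.7 0 0 0; 0 0 0.7 0 0 0; 0 0 0.7 0 0 0; 0 0 0.7 0 0 0" --claw 0.4

```text
clock: 105.95
eef_pos: [0.4441, 0.1899, 0.0929]
eef_rot: [0.999, -0.035, -0.001, 0.0]
wrist_force: [-0.4, 1.3, 0.7]
opening: 0.06
finger_force: 0.0
```

Call:
arm_command --rows "0.05 0 0 0 0 0; 0.1 0 0 0 0 0; 0.1 0 0 0 0 0; 0.1 0 0 0 0 0; 0.1 0 0 0 0 0; 0.1 0 0 0 0 0; 0.1 0 0 0 0 0; 0.1 0 0 0 0 0; 0.1 0 0 0 0 0; 0.1 0 0 0 0 0" --claw -1

```text
clock: 106.95
eef_pos: [0.455, 0.1901, 0.0945]
eef_rot: [0.999, -0.035, 0.0, 0.0]
wrist_force: [1.0, 0.7, 0.6]
opening: 0.0002
finger_force: 0.0
```

```bash
python3 - <<'E'
from h import *
O=np.array([.5577,.1817]);X=np.array([.9974,-.0724]);Y=np.array([.0724,.9974])
o=monitor.get_obs(); print(o['eef_pos'].round(4))
for n in('wrist','top'):
    p,d,ci=snap(n,'h2_%s.png'%n); W=world(d,ci); q=W[...,:2]-O;a=q@X;b=q@Y
    for k in(-120,-115,-110,-105,-100,-95):
        m=(abs(a-k/1000)<.002)&(abs(b)<.014)&(W[...,2]<.08)
        if m.any(): print(n,k,m.sum(),np.nanmedian(W[m][:,2]).round(4))
E
```

```text
[0.455  0.1901 0.0945]
wrist -120 3 0.0506
wrist -115 84 0.0524
wrist -110 231 0.0525
wrist -105 273 0.0524
wrist -100 283 0.0522
wrist -95 282 0.0521
top -120 14 0.0012
top -115 10 0.0511
top -110 1 0.0474
```

The tab is about 4 mm high, so I'll press it from above with shut fingers.

Call:
arm_command --rows "0 0 -0.1 0 0 0; 0 0 -0.2 0 0 0; 0 0 -0.3 0 0 0; 0 0 -0.37 0 0 0; 0 0 -0.4 0 0 0; 0 0 -0.42 0 0 0; 0 0 -0.44 0 0 0; 0 0 -0.46 0 0 0; 0 0 -0.48 0 0 0; 0 0 -0.48 0 0 0"

```text
clock: 108.05
eef_pos: [0.4553, 0.1902, 0.048]
eef_rot: [0.999, -0.035, 0.0, -0.0]
wrist_force: [-3.8, -1.2, 6.9]
opening: 0.0
finger_force: 3.4
```

Call:
arm_command --rows "0 0 -0.01 0 0 0; 0 0 -0.02 0 0 0; 0 0 -0.03 0 0 0; 0 0 -0.03 0 0 0; 0 0 -0.03 0 0 0; 0 0 -0.03 0 0 0; 0 0 -0.03 0 0 0; 0 0 -0.03 0 0 0; 0 0 -0.03 0 0 0; 0 0 -0.03 0 0 0"

```text
clock: 109.05
eef_pos: [0.4554, 0.1902, 0.0478]
eef_rot: [0.999, -0.035, 0.001, -0.0]
wrist_force: [-8.9, -2.6, 20.6]
opening: -0.0001
finger_force: 10.3
```

Call:
arm_command --rows "0 0 0.1 0 0 0; 0 0 0.3 0 0 0; 0 0 0.6 0 0 0; 0 0 1 0 0 0; 0 0 1 0 0 0; 0 0 1 0 0 0; 0 0 1 0 0 0; 0 0 1 0 0 0; 0 0 1 0 0 0; 0 0 1 0 0 0"

```text
clock: 110.05
eef_pos: [0.4546, 0.19, 0.1425]
eef_rot: [0.999, -0.035, -0.001, 0.0]
wrist_force: [-0.5, -0.4, 0.2]
opening: 0.0
finger_force: 0.0
```

```bash
python3 - <<'E'
from h import *
O=np.array([.5577,.1817]);X=np.array([.9974,-.0724]);Y=np.array([.0724,.9974])
p,d,ci=snap('wrist','h3.png'); W=world(d,ci); q=W[...,:2]-O;a=q@X;b=q@Y
for k in(-112,-105,-98,-60,-20,20,50):
    m=(abs(a-k/1000)<.002)&(abs(b)<.014)&(W[...,2]<.09)
    if m.any(): print(k,m.sum(),np.nanmedian(W[m][:,2]).round(4))
E
```

```text
-112 174 0.0487
-105 181 0.0486
-98 185 0.0486
-60 245 0.0686
-20 272 0.0686
20 333 0.0686
```

View pics/h3.png

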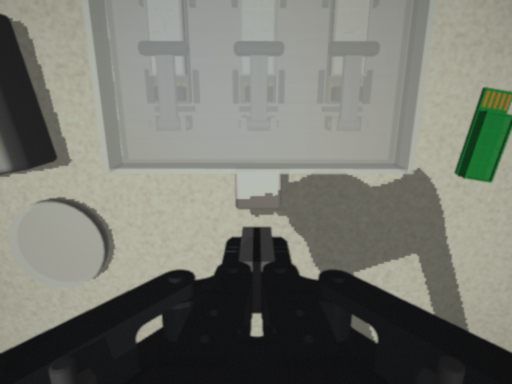

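h3 shows the hood flat and flush (roof z = 0.0686, tab at (258,188)), with the levers shut beneath and the robot clear.

```bash
python3 -c "
from rig import close_job
print(close_job())"
```

```text
the job is handed in; nothing more can be done
None
```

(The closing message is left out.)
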